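Load the colour filters into the microscope filter cassette

TASK

Put the two loose microscope filters away in the cassette: first slide the green one level into the middle slot (green marks), then the amber one into the top slot (amber marks). Push each fully home against the back stops, so that both spring catches snap in behind its rim, and let go. Leave the blue filter home in the bottom slot, and do not disturb the other things on the desk.

Things in the scene. Friction and masses are not known exactly. Their poses are not given: they have to be found in the camera images.
- green_filter: green filter: flat round black mount, diameter 60, 6 thick, with green glass. A tail 10 wide, 6 thick runs to its -x and carries an upright green grip fin: x -107 to -77, 10 thick (y), top 38 above the underside. 48 to 84 g, mostly the disc. Origin: centre of the disc's underside; +x from fin to disc (the way in), z up. Starts flat on the desk.
- amber_filter: amber filter: flat round black mount, diameter 60, 6 thick, with amber glass. A tail 10 wide, 6 thick runs to its -x and carries an upright amber grip fin: x -107 to -77, 10 thick (y), top 38 above the underside. 48 to 84 g, mostly the disc. Origin: centre of the disc's underside; +x from fin to disc (the way in), z up. Starts flat on the desk.
- blue_filter: blue filter, same shape and axes as the green one; already home in the cassette's bottom slot, its fin standing out in front
- green_filter_grip (a point): point inside the green fin, 92 behind the disc's centre (-x) and 27 above the filter's underside; grip here across the 10 mm thickness (filter's y), from above
- amber_filter_grip (a point): the same point of the amber fin
- cassette: fixed grey cassette, 100 deep x 90 wide, top 157 above its origin, open front and back: three level slots one above the other, 50 apart, marked blue (bottom), green (middle), amber (top). Its origin is 0 to 30 above the desk (pedestal sinks into the desk). Upright; +x is the way in, the mouth faces -x, roughly towards the robot
- slot_mid (a point): middle slot (green marks): where a filter's origin lies when home; axes as the cassette. Slot 9 high (0 to 9 above this point) between side ledges, 64 wide between walls, ledges flared at the mouth, 33 in front (-x). Posts at the back stop the disc's rim at home; the fin then stays outside, its centre 92 in front of this point
- slot_top (a point): top slot, amber marks: the same for the top slot, 50 above the middle one
- catch_mid_left (a joint): middle slot's left spring catch: upright brass roller, diameter 8, in the side wall 17 in front of the home point; 0 = sprung in, metres pushed outwards (max 0.006). The disc's widest part pushes it out about 0.0035, then it springs back behind the rim (about 1 mm of play at home). Spring 2 to 4 N; passing both catches takes a push of 5 to 12 N
- catch_mid_right (a joint): middle slot's right spring catch: upright brass roller, diameter 8, in the side wall 17 in front of the home point; 0 = sprung in, metres pushed outwards (max 0.006). The disc's widest part pushes it out about 0.0035, then it springs back behind the rim (about 1 mm of play at home). Spring 2 to 4 N; passing both catches takes a push of 5 to 12 N
- catch_top_left (a joint): top slot's left spring catch: upright brass roller, diameter 8, in the side wall 17 in front of the home point; 0 = sprung in, metres pushed outwards (max 0.006). The disc's widest part pushes it out about 0.0035, then it springs back behind the rim (about 1 mm of play at home). Spring 2 to 4 N; passing both catches takes a push of 5 to 12 N
- catch_top_right (a joint): top slot's right spring catch: upright brass roller, diameter 8, in the side wall 17 in front of the home point; 0 = sprung in, metres pushed outwards (max 0.006). The disc's widest part pushes it out about 0.0035, then it springs back behind the rim (about 1 mm of play at home). Spring 2 to 4 N; passing both catches takes a push of 5 to 12 N
- oil_bottle: small amber oil bottle, diameter 28, height 60; bystander, origin under its centre
- spirit_lamp: squat glass spirit lamp with green cap, diameter 76, height 78; bystander, origin under its centre
- petri_dish: open glass dish, diameter 90, height 14, with a teal tube in it; bystander, origin under its centre
- slide_box: closed blue slide box, 95 x 85 x 32; bystander, origin under its centre
- lens_brush: lens brush, 160 long, lying flat; bystander, origin under its centre
- stain_jar: white ceramic jar, diameter 56, height 65; bystander, origin under its centre
Things that resemble listed ones, but are neither listed nor needed, are in the scene too. What is shaped like the amber_filter but pink or red is not meant.

How it is judged:
On the way, in this order (a step that is already met when the one before it is completed fails the run):
1. the green filter is fully home in the middle slot, both catches sprung in behind it (x of green_filter in the frame of slot_mid between -0.003 and 0.003 m and y of green_filter in the frame of slot_mid between -0.003 and 0.003 m and z of green_filter in the frame of slot_mid between -0.0025 and 0.003 m and angle between green_filter's own z axis and vertical below 0.08 rad and value of joint each of catch_mid_left, catch_mid_right below 0.002 m), for 0.2 s.
2. the amber filter is fully home in the top slot, both catches sprung in behind it (x of amber_filter in the frame of slot_top between -0.003 and 0.003 m and y of amber_filter in the frame of slot_top between -0.003 and 0.003 m and z of amber_filter in the frame of slot_top between -0.0025 and 0.003 m and angle between amber_filter's own z axis and vertical below 0.08 rad and value of joint each of catch_top_left, catch_top_right below 0.002 m), for 0.2 s.
At the end, for the whole second after the job is handed in: Green disc home in the middle slot, amber in the top: centre within 3 mm in depth and sideways, -2.5 to +3 mm in height, tilt under 0.08 rad, both catches under 2 mm from sprung in, at rest; blue filter within 5 mm and bystanders within 30 mm of their starts (all of step 1 and all of step 2 and linear speed of each of green_filter, amber_filter below 0.02 m/s and angular speed of each of green_filter, amber_filter below 0.2 rad/s and distance of blue_filter from where it was at the start of the episode below 0.005 m and distance of each of oil_bottle, spirit_lamp, petri_dish, slide_box, lens_brush, stain_jar from where it was at the start of the episode below 0.03 m); the robot touches nothing.
It fails at once if the blue filter is moved 10 mm or more out of its place (distance of blue_filter from where it was at the start of the episode above 0.01 m).
It fails at once if a bystander is moved more than 40 mm (distance of any of oil_bottle, spirit_lamp, petri_dish, slide_box, lens_brush, stain_jar from where it was at the start of the episode above 0.04 m).
It also fails if it takes over 59 s, if anything falls off the work surface, if the arm or the gripper's body presses on something with over 40 N, if the wrist force passes 120 N, or if a joint passes its speed limit or range.

ROBOT

A 6-joint arm with a two-finger parallel gripper is mounted at the origin on the work surface. World frame = base frame: x ahead of the robot, y to its left, z up, the work surface at z = 0. Lengths are in m, angles in rad, forces in N, time in s.
With the tool pointing down it reaches from about 0.35 to 0.975 m from the base axis. Payload 4.9 kg.
Tool frame: the origin (TCP) lies on the centre line of the jaws, within the pads' length; the fingertips stand 14 mm ahead of it and the grasp point (between the pads) lies 5 mm behind it; z points along the fingers, y is the line along which they close (so a half turn about z gives the same grasp; the last joint's range is limited). The gripper opens to 85 mm and grips with 20 to 120 N. Pads are 22 mm wide; open, the fingers measure 114 mm over their backs; the gripper's body (76 mm by 85 mm) begins 54 mm behind the grasp point. The pads swing forward as they close: fully open they stand 13 mm farther back than shut.
Start: joints at [-1.243, 0.053, 1.613, -0, 1.476, -0.119], TCP at [0.27, -0.564, 0.245] pointing down, gripper open.
Joint ranges: [-3.01, 3.01], [-1.01, 2.22], [0.06, 2.58], [-1.02, 4.17], [0.09, 2.62], [-3.14, 3.14]. Speed limits (rad/s): [2.57, 2.57, 3.14, 3.14, 3.14, 3.14].

INTERFACE

Orientations are given as a unit quaternion [w, x, y, z].
In Python, from plant import * gives the robot as it stands.
- The arm moves only by the tool send_rows, never from a script. Its argument "steps" is a list of rows, each an object with "translation": the shift along the tool's x, y, z in cm, a list of three; "delta_rot": the turn, a rotation vector about the tool's x, y, z in rad, a list of three; "jaw": the finger opening in cm, from 0 to 8.54. In form: [{"translation": [dx, dy, dz], "delta_rot": [rx, ry, rz], "jaw": jaw}, ...]. A call has exactly 8 rows; each row is the pose to reach, as a shift and turn from the pose commanded when the call began, along the tool's axes at that moment; what a row does not reach only later rows make up. A row lasts 1/10 s, in which the tool goes at most 50 mm and 8.59 degrees, less where a joint would pass 70% of its speed; a pose out of reach is approached as far as the arm can. A call with a gripper value outside its range is refused whole. The fingers move at their own pace and stop on an object; the grip force is fixed at half the most. Time passes only in rows, so rows that repeat a pose let the fingers close, or fill a call up. It gives the time, the measured TCP pose, the force, the opening and the grip force at its end, in the units of the state.
- state(): the state, without advancing time (a new reading comes with each control period).
- grab_frame(name): name is "scene" or "top" or "wrist"; returns a dict with "pixels" (420x560x3 uint8, blue, green, red), "range_z" (420x560 float32, m along the optical axis (not along the pixel's ray), 0 where there is no reading), "fx", "fy", "cx", "cy" (pixels), "dist" ([k1, k2, p1, p2, k3] as OpenCV has them; the pictures are not rectified), "rvec" (rotation vector, rad) and "tvec" (3), from world to camera coordinates, as OpenCV has them. Camera axes: x right, y down, z forward; pixel columns grow to the right and rows downward; lengths in m; the calibration is good to about 2 mm. A picture is of the moment at which its call begins.
- job_done(): hands the job in; it is judged then, once.
The state is a dict: "time": time; "joint_pos": joint angles; "joint_vel": joint speeds; "joint_efforts": joint torques, N m; "tool_pos": TCP position; "tool_rot": TCP orientation; "contact_force": force on the tool from outside, world axes, zero at the start; "ft_torque": the same for the moment, N m; "gripper_width": opening from 0.0 (shut) to 1.0 (fully open); "grasp_force": force on a finger pad.
Only numpy, scipy, OpenCV 4.12 (cv2) and the standard library are available. Lean on these libraries where they do the work, as an engineer would, in place of code of your own. Each camera call takes 0.05 s, during which the arm holds its last target. There are 200 camera calls.

## Working session

There is one attempt and no reset: what is moved stays moved. The work goes in short steps, Python scripts to look and compute and a tool call to move; the robot and the scene stay as the last step left them, time stands still between calls to the robot, and variables do not carry over. Pictures are saved under pics/ and viewed, at most 10 in all, crops included, and the job is handed in when it is done.

Besides the shell and the picture viewer there is one more tool, called as a command line: name --argument value ..., lists and objects as JSON in quotes. send_rows: Moves the arm, as the interface text tells. Its arguments: {"type":"object","properties":{"steps":{"type":"array","items":{"type":"object","properties":{"translation":{"type":"array","items":{"type":"number"}},"delta_rot":{"type":"array","items":{"type":"number"}},"jaw":{"type":"number"}}}}},"required":["steps"]}

```bash
mkdir -p pics; ls
cat > h.py <<'E'
from plant import *
import numpy as np, cv2
from scipy.spatial.transform import Rotation as R
def load(n): return np.load(f'{n}.npy',allow_pickle=True).item()
def snap(n,save):
    f=grab_frame(n); np.save(save+'.npy',f); cv2.imwrite(f'pics/{save}.png',f['pixels']); return f
def world(f,uv,z=None):
    """pixels -> world, using range (z None) or the plane world z"""
    uv=np.array(uv,float).reshape(-1,2)
    K=np.array([[f['fx'],0,f['cx']],[0,f['fy'],f['cy']],[0,0,1]])
    n=cv2.undistortPoints(uv.reshape(-1,1,2),K,np.array(f['dist'],float)).reshape(-1,2)
    Rm=cv2.Rodrigues(np.array(f['rvec'],float))[0]; t=np.array(f['tvec'],float).ravel()
    d=np.c_[n,np.ones(len(n))]
    if z is None:
        r=f['range_z'][uv[:,1].round().astype(int),uv[:,0].round().astype(int)]
        return (d*r[:,None]-t)@Rm
    c=-Rm.T@t; w=d@Rm
    return c+w*((z-c[2])/w[:,2])[:,None]
E
python3 - <<'E'
from h import *
for n in ('scene','top'):
    f=snap(n,n+'0'); print(n,-cv2.Rodrigues(np.array(f['rvec'],float))[0].T@np.array(f['tvec']).ravel(),f['fx'])
print(state())
a=cv2.imread('pics/scene0.png');b=cv2.imread('pics/top0.png')
E
```

```text
pics
scene [1.51045927 0.17623822 0.98694072] 450.8909666616945
top [0.23566637 0.03921233 1.38970741] 470.0236572919186
{'time': 0.1, 'joint_pos': array([-1.24300297e+00,  5.33050872e-02,  1.61419192e+00,  5.46449715e-06,
        1.47599672e+00, -1.18996042e-01]), 'joint_vel': array([-0.00012679, -0.0014026 , -0.00239983,  0.00011747,  0.00168084,
        0.00027644]), 'joint_efforts': array([ 3.27638854e-04, -3.94906318e+01, -3.71361566e+01, -9.63664024e-05,
        3.87167704e-03, -5.36459751e-06]), 'tool_pos': array([ 0.2698704 , -0.56312192,  0.24415606]), 'tool_rot': array([-9.45645807e-04,  9.75150621e-01,  2.21540885e-01, -9.63497701e-05]), 'contact_force': array([ 0.37134988, -0.56014945,  0.3360312 ]), 'ft_torque': array([-0.00882679,  0.00320504,  0.00058446]), 'grasp_force': 0.0, 'gripper_width': 0.9992311447976089}
```

View pics/scene0.png

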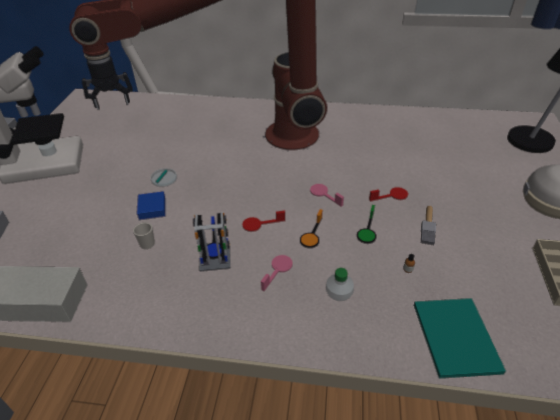

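View pics/top0.png

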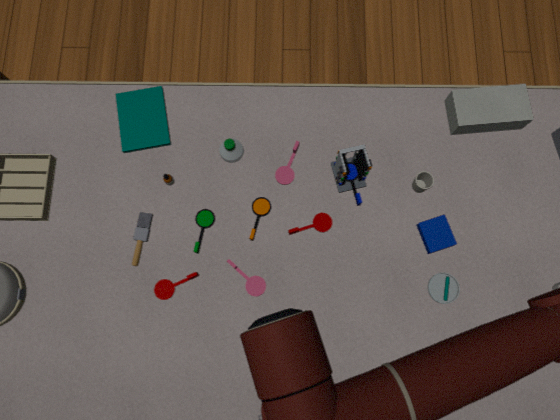

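The scene view shows the green filter at (367,236), the amber one at (310,240) and the cassette at (212,240). In the top view the green disc is at (205,218) with its fin at (197,248). The amber disc is at (262,206) with its fin at (253,237), and the cassette is near (350,168) with the blue fin at (358,198).

```bash
python3 - <<'E'
from h import *
f=load('top0')
im=f['pixels']; 
hsv=cv2.cvtColor(im,cv2.COLOR_BGR2HSV)
def comp(name,box,lo,hi):
    x0,y0,x1,y1=box; m=cv2.inRange(hsv[y0:y1,x0:x1],lo,hi)
    n,l,s,c=cv2.connectedComponentsWithStats(m)
    for i in range(1,n):
        if s[i,4]>12:
            uv=c[i]+[x0,y0]; print(name,uv.round(1),s[i,4],s[i,:4]+[x0,y0,0,0],'z.006',world(f,uv,.006)[0].round(4),'z.038',world(f,uv,.038)[0].round(4),'rng',world(f,uv)[0].round(4))
comp('green',(180,200,225,260),(40,100,50),(85,255,255))
comp('amber',(240,190,280,245),(8,120,60),(28,255,255))
comp('cass blue',(325,140,385,215),(105,120,60),(130,255,255))
comp('cass amber',(325,140,385,215),(8,120,60),(28,255,255))
comp('cass green',(325,140,385,215),(40,100,50),(85,255,255))
# cassette top points
ys,xs=np.mgrid[130:215,315:390]; p=world(f,np.c_[xs.ravel(),ys.ravel()]); 
k=p[:,2]>.12; print('high',k.sum(),p[k].min(0),p[k].max(0),np.median(p[k],0))
print(cv2.minAreaRect(p[k,:2].astype(np.float32)), np.percentile(p[:,2],[50,90,99]))
print('plane',world(f,[[200,270],[300,250]]))
E
python3 - <<'E'
import cv2
a=cv2.imread('pics/top0.png')[125:215,310:400]; cv2.imwrite('pics/c1.png',cv2.resize(a,None,fx=6,fy=6,interpolation=2))
E
```

```text
green [204.5 218.1] 227 [196 210  18  17] z.006 [0.5324 0.2885 0.006 ] z.038 [0.5255 0.2828 0.038 ] rng [0.5325 0.2887 0.0052]
green [196.  246.6] 38 [194 242   5  11] z.006 [0.4457 0.3095 0.006 ] z.038 [0.4409 0.3032 0.038 ] rng [0.441  0.3033 0.0375]
amber [260.9 206. ] 234 [252 198  18  17] z.006 [0.5714 0.1198 0.006 ] z.038 [0.5636 0.1179 0.038 ] rng [0.5716 0.1198 0.0049]
amber [252.3 233.4] 43 [250 228   6  12] z.006 [0.4868 0.1435 0.006 ] z.038 [0.481  0.1411 0.038 ] rng [0.4808 0.141  0.0389]
cass blue [351.9 171.8] 127 [347 164  11  16] z.006 [ 0.6828 -0.1583  0.006 ] z.038 [ 0.6725 -0.1538  0.038 ] rng [ 0.6735 -0.1542  0.0347]
cass blue [358.  198.1] 50 [355 193   7  11] z.006 [ 0.5991 -0.1751  0.006 ] z.038 [ 0.5907 -0.1702  0.038 ] rng [ 0.5816 -0.1648  0.0726]
high 532 [ 0.23566637 -0.19588308  0.12087095] [0.71443849 0.03921233 1.38970741] [ 0.67411416 -0.13111273  0.1474735 ]
((0.4694862365722656, -0.08488309383392334), (0.10286647826433182, 0.5193305015563965), 73.24757385253906) [0.00124824 0.09323167 0.16009745]
plane [[ 0.3769247   0.29435063  0.00321964]
 [ 0.4396109   0.00072455 -0.00198989]]
```

View pics/c1.png

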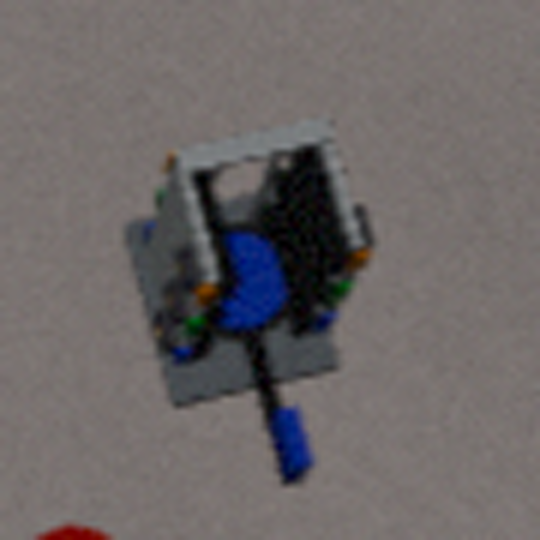

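The enlarged crop shows the cassette's mouth facing down-left, with amber marks at crop (207,293) and (357,257). The blue fin is at (292,442).

```bash
cat >> h.py <<'E'
def go(p,yaw):
    s=state(); q=s['tool_rot']; Rc=R.from_quat([q[1],q[2],q[3],q[0]])
    Rt=R.from_euler('z',yaw)*R.from_euler('x',np.pi)
    print('cm',(Rc.inv().apply(np.array(p)-s['tool_pos'])*100).round(2),'rot',(Rc.inv()*Rt).as_rotvec().round(3),'dist',np.linalg.norm(np.array(p)-s['tool_pos']).round(3))
E
python3 - <<'E'
from h import *
go([.46,-.15,.27],0.1)
E
```

```text
cm [ 35.   -29.05  -2.52] rot [-0.002  0.     0.347] dist 0.456
```

send_rows --steps '[{"translation":[4.4,-3.6,-2.5],"delta_rot":[0,0,0.08],"jaw":4},{"translation":[8.8,-7.3,-2.5],"delta_rot":[0,0,0.16],"jaw":4},{"translation":[13.1,-10.9,-2.5],"delta_rot":[0,0,0.24],"jaw":4},{"translation":[17.5,-14.5,-2.5],"delta_rot":[0,0,0.347],"jaw":4},{"translation":[21.9,-18.2,-2.5],"delta_rot":[0,0,0.347],"jaw":4},{"translation":[26,-21.5,-2.5],"delta_rot":[0,0,0.347],"jaw":4},{"translation":[30,-25,-2.5],"delta_rot":[0,0,0.347],"jaw":4},{"translation":[33,-27.4,-2.5],"delta_rot":[0,0,0.347],"jaw":4}]'

```text
time: 0.9
tool_pos: [0.4354, -0.2021, 0.2699]
tool_rot: [-0.0, 0.999, 0.05, -0.0]
contact_force: [1.5, -0.1, 0.5]
gripper_width: 0.475
grasp_force: 0.0
```

Run:
```python
from h import *
f=snap('wrist','w1'); s=state(); print(s['tool_pos'],s['tool_rot'],s['gripper_width'],s['time'])
print(-cv2.Rodrigues(np.array(f['rvec'],float))[0].T@np.array(f['tvec']).ravel(),f['fx'])
go([.46,-.15,.27],0.1); go([.441,.303,.15],-.16)
```

```text
[ 0.43789061 -0.19595571  0.2699813 ] [-0.00270244  0.99856927  0.05339072  0.00124181] 0.46858634304090635 0.95
[ 0.50540123 -0.19320316  0.39912103] 329.44249694493936
cm [ 2.69 -4.33  0.03] rot [-0.005 -0.003  0.007] dist 0.051
cm [  5.6  -49.51  12.27] rot [-0.006 -0.002  0.267] dist 0.513
```

View pics/w1.png

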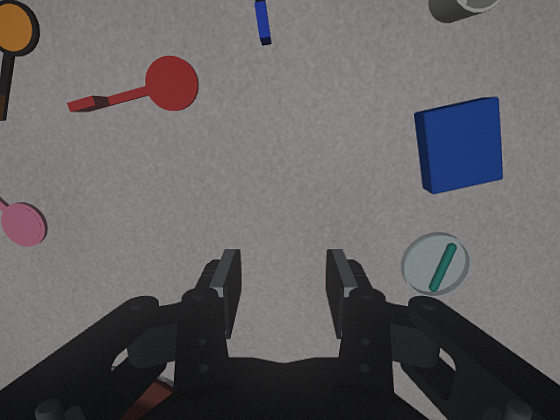

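The wrist camera sits about 70 mm ahead of the TCP. This picture shows the blue fin at (262,20). I'll look at the cassette from above, then go for green.

Run:
```python
from h import *
go([.62,-.16,.34],0.1)
```

```text
cm [18.51 -1.67 -6.94] rot [-0.005 -0.003  0.007] dist 0.198
```

send_rows --steps '[{"translation":[2.5,-0.5,-4],"delta_rot":[0,0,0],"jaw":4},{"translation":[6.5,-1,-7],"delta_rot":[0,0,0],"jaw":4},{"translation":[11,-1.7,-7],"delta_rot":[0,0,0],"jaw":4},{"translation":[15,-1.7,-7],"delta_rot":[0,0,0],"jaw":4},{"translation":[18,-1.7,-7],"delta_rot":[0,0,0],"jaw":4},{"translation":[18,-1.7,-7],"delta_rot":[0,0,0],"jaw":4},{"translation":[18,-1.7,-7],"delta_rot":[0,0,0],"jaw":4},{"translation":[18,-1.7,-7],"delta_rot":[0,0,0],"jaw":4}]'

```text
time: 1.75
tool_pos: [0.6118, -0.1696, 0.3402]
tool_rot: [-0.0, 0.999, 0.05, -0.0]
contact_force: [0.3, -0.0, 0.2]
gripper_width: 0.474
grasp_force: 0.0
```

Run:
```python
from h import *
f=snap('wrist','w2'); s=state(); print(s['tool_pos'],s['tool_rot'],s['time'])
print(-cv2.Rodrigues(np.array(f['rvec'],float))[0].T@np.array(f['tvec']).ravel())
go([.45,.1,.3],-.16)
go([.441,.303,.15],-.16)
a=f['pixels'];cv2.imwrite('pics/w2c.png',cv2.resize(cv2.convertScaleAbs(a,alpha=1.6),(800,600),interpolation=2))
```

```text
[ 0.61175049 -0.16968968  0.3405288 ] [ 8.14446056e-05  9.98774766e-01  4.94869704e-02 -1.07253769e-06] 1.8
[ 0.681846   -0.16073293  0.46931393]
cm [-13.43 -28.44   4.05] rot [ 0.    -0.     0.259] dist 0.317
cm [-12.32 -48.73  19.05] rot [ 0.    -0.     0.259] dist 0.537
```

View pics/w2c.png

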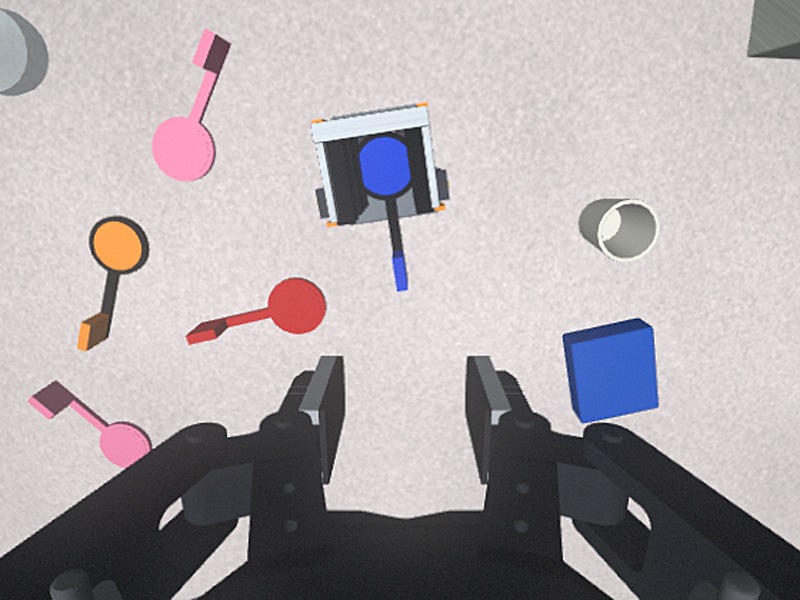

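The view shows the cassette well: blue disc at (385,166), blue fin at (400,272), and the top frame's side rails from about (315,125) to (443,210), all in the enlarged picture. Amber is at (118,244).

Run:
```python
from h import *
f=load('w2'); s=800/560
ys,xs=np.mgrid[60:165,210:325]; uv=np.c_[xs.ravel(),ys.ravel()]; p=world(f,uv)
hsv=cv2.cvtColor(f['pixels'],cv2.COLOR_BGR2HSV)[60:165,210:325].reshape(-1,3)
bl=(hsv[:,0]>105)&(hsv[:,0]<130)&(hsv[:,1]>150)
for nm,k in (('fin',bl&(uv[:,1]>170/s+50/s)),('disc',bl&(uv[:,1]<=150))):
    q=p[k]; print(nm,k.sum(),np.median(q,0).round(4),q.min(0).round(4),q.max(0).round(4), np.percentile(q[:,2],[5,25,50,75,95]).round(4))
k=bl&(uv[:,1]>155/s*1.4)&(p[:,2]>.055); q=p[k]; print('fintop',k.sum(),q.mean(0),cv2.minAreaRect(q[:,:2].astype(np.float32)))
k=bl&(p[:,2]<.055)&(uv[:,1]<140);q=p[k].astype(np.float32); print('disc circ',cv2.minEnclosingCircle(q[:,:2]),np.median(q[:,2]))
k=(p[:,2]>.13)&(p[:,2]<.25); q=p[k]; print('top',k.sum(),np.percentile(q[:,2],[5,25,50,75,95]).round(4))
zt=np.percentile(q[:,2],75); q=q[abs(q[:,2]-zt)<.006]; print(cv2.minAreaRect(q[:,:2].astype(np.float32)),len(q))
# rails: x as function: fit left and right rail
w=q[q[:,2]>zt-.004];
```

```text
return _methods._mean(a, axis=axis, dtype=dtype,
  ret = um.true_divide(
Traceback (most recent call last):
ValueError: zero-size array to reduction operation minimum which has no identity
```

Run:
```python
from h import *
f=load('w2')
ys,xs=np.mgrid[60:215,210:325]; uv=np.c_[xs.ravel(),ys.ravel()]; p=world(f,uv)
hsv=cv2.cvtColor(f['pixels'],cv2.COLOR_BGR2HSV)[60:215,210:325].reshape(-1,3)
bl=(hsv[:,0]>105)&(hsv[:,0]<130)&(hsv[:,1]>150)
for nm,k in (('fin',bl&(uv[:,1]>165)),('disc',bl&(uv[:,1]<145))):
    q=p[k].astype(np.float32); print(nm,k.sum(),np.median(q,0).round(4),np.percentile(q[:,2],[5,25,50,75,95]).round(4))
    if nm=='fin': q=q[q[:,2]>.055]
    print(cv2.minAreaRect(q[:,:2]))
k=bl&(uv[:,1]<145);q=p[k].astype(np.float32); print('disc circ',cv2.minEnclosingCircle(q[:,:2]))
k=(p[:,2]>.12)&(p[:,2]<.25); q=p[k]; zt=np.percentile(q[:,2],60);print('top',k.sum(),np.percentile(q[:,2],[5,25,50,75,95]).round(4))
q=q[abs(q[:,2]-zt)<.006]
psi=.115
for psi in (.08,.1,.12,.14,.16):
    c,sn=np.cos(psi),np.sin(psi); l=(q[:,:2]-[.68,-.155])@np.array([[c,-sn],[sn,c]])
    r=l[(l[:,0]<.01)]; L=r[r[:,1]>0]; Rr=r[r[:,1]<0]
    print(psi,len(L),len(Rr),'slopes',np.polyfit(L[:,0],L[:,1],1).round(4),np.polyfit(Rr[:,0],Rr[:,1],1).round(4),'x',np.percentile(l[:,0],[0.5,99.5]).round(4),'y',np.percentile(l[:,1],[.5,99.5]).round(4))
```

```text
fin 175 [ 0.5842 -0.1658  0.0699] [0.0681 0.0694 0.0699 0.0705 0.0712]Traceback (most recent call last):
  File "<stdin>", line 9, in <module>
cv2.error: OpenCV(4.12.0) /io/opencv/modules/imgproc/src/convhull.cpp:143: error: (-215:Assertion failed) total >= 0 && (depth == CV_32F || depth == CV_32S) in function 'convexHull'
```

```bash
cat > cas.py <<'E'
from h import *
A=lambda x:np.ascontiguousarray(x,np.float32)
f=load('w2')
ys,xs=np.mgrid[60:215,210:325]; uv=np.c_[xs.ravel(),ys.ravel()]; p=world(f,uv)
hsv=cv2.cvtColor(f['pixels'],cv2.COLOR_BGR2HSV)[60:215,210:325].reshape(-1,3)
bl=(hsv[:,0]>105)&(hsv[:,0]<130)&(hsv[:,1]>150)
for nm,k in (('fin',bl&(uv[:,1]>165)),('disc',bl&(uv[:,1]<145))):
    q=p[k]; print(nm,k.sum(),np.median(q,0).round(4),np.percentile(q[:,2],[5,25,50,75,95]).round(4))
    print(cv2.minAreaRect(A(q[:,:2])))
print('disc circ',cv2.minEnclosingCircle(A(q[:,:2])))
k=(p[:,2]>.12)&(p[:,2]<.25); q=p[k]; zt=np.percentile(q[:,2],60);print('top',k.sum(),np.percentile(q[:,2],[5,25,50,75,95]).round(4))
q=q[abs(q[:,2]-zt)<.006]
for psi in (.08,.1,.12,.14,.16):
    c,sn=np.cos(psi),np.sin(psi); l=(q[:,:2]-[.68,-.155])@np.array([[c,-sn],[sn,c]])
    r=l[(l[:,0]<.01)]; L=r[r[:,1]>0]; Rr=r[r[:,1]<0]
    print(psi,len(L),len(Rr),'slopes',np.polyfit(L[:,0],L[:,1],1).round(4),np.polyfit(Rr[:,0],Rr[:,1],1).round(4),'x',np.percentile(l[:,0],[0.5,99.5]).round(4),'y',np.percentile(l[:,1],[.5,99.5]).round(4))
E
python3 cas.py
```

```text
fin 175 [ 0.5842 -0.1658  0.0699] [0.0681 0.0694 0.0699 0.0705 0.0712]
((0.6249144077301025, -0.16106538474559784), (0.11329224705696106, 0.011410361155867577), 6.085797309875488)
disc 1180 [ 0.673  -0.1433  0.0385] [0.037  0.0379 0.0385 0.039  0.0399]
((0.6723111271858215, -0.14329111576080322), (0.05011604353785515, 0.042157962918281555), 14.191570281982422)
disc circ ((0.6723567843437195, -0.1434071958065033), 0.02517646737396717)
top 3742 [0.1422 0.1449 0.1482 0.1583 0.1598]
0.08 384 275 slopes [0.2114 0.048 ] [ 0.0945 -0.0222] x [-0.0427  0.0319] y [-0.0285  0.0532]
0.1 373 275 slopes [0.1929 0.0479] [ 0.0751 -0.0222] x [-0.042   0.0316] y [-0.028   0.0528]
0.12 367 281 slopes [0.1734 0.0477] [ 0.0582 -0.0221] x [-0.0412  0.0313] y [-0.0275  0.0524]
0.14 360 281 slopes [0.1546 0.0476] [ 0.0389 -0.022 ] x [-0.0403  0.031 ] y [-0.0269  0.0519]
0.16 353 286 slopes [0.1358 0.0475] [ 0.0222 -0.022 ] x [-0.0394  0.0308] y [-0.0263  0.0516]
```

```bash
cat >> cas.py <<'E'
print('----')
q=p[(p[:,2]>.12)&(p[:,2]<.2)]
print(np.histogram(q[:,2],bins=np.arange(.12,.17,.002)))
fin=p[bl&(uv[:,1]>165)]; fin=fin[fin[:,2]>.066]; print('fin',fin.mean(0),len(fin)); rc=cv2.minAreaRect(A(fin[:,:2])); print(rc)
for psi in (.2,.225,.25,.275):
    c,sn=np.cos(psi),np.sin(psi); l=(q[:,:2]-[.673,-.1434])@np.array([[c,-sn],[sn,c]])
    for nm,kk in (('L',(l[:,1]>0.03)),('R',(l[:,1]<-.03))):
        r=l[kk&(abs(l[:,0])<.035)]; b=[np.median(r[(r[:,0]>=a)&(r[:,0]<a+.01),1]) for a in np.arange(-.03,.03,.01)]
        e=[(np.percentile(r[(r[:,0]>=a)&(r[:,0]<a+.01),1],[3,97])) for a in np.arange(-.03,.03,.01)]
        print(psi,nm,np.round(b,4),np.round(e,4).tolist() if psi==.25 else '')
E
python3 cas.py | sed -n '/----/,$p'
```

```text
----
(array([   0,    0,    0,    9,   20,   40,   33,    5,   10,    5,   43,
        335, 1032,  321,   80,   26,  344,  260,  136,  942,  101,    0,
          0,    0,    0]), array([0.12 , 0.122, 0.124, 0.126, 0.128, 0.13 , 0.132, 0.134, 0.136,
       0.138, 0.14 , 0.142, 0.144, 0.146, 0.148, 0.15 , 0.152, 0.154,
       0.156, 0.158, 0.16 , 0.162, 0.164, 0.166, 0.168, 0.17 ]))
fin [ 0.58457844 -0.16581432  0.07216631] 173
((0.6249302625656128, -0.16121459007263184), (0.11329224705696106, 0.011110255494713783), 6.085797309875488)
0.2 L [0.0348 0.0355 0.033  0.0327 0.0331 0.0337] 
0.2 R [-0.0367 -0.0375 -0.035  -0.0334 -0.0328 -0.0325] 
0.225 L [0.0348 0.0357 0.0333 0.0327 0.033  0.0337] 
0.225 R [-0.0364 -0.0372 -0.0346 -0.0334 -0.033  -0.0329] 
0.25 L [0.0349 0.0358 0.0337 0.0328 0.0329 0.0332] [[0.0306, 0.0443], [0.0305, 0.0445], [0.0305, 0.0441], [0.0302, 0.0367], [0.0304, 0.0368], [0.0303, 0.0369]]
0.25 R [-0.0358 -0.0369 -0.0341 -0.0336 -0.0332 -0.0331] [[-0.0446, -0.0303], [-0.0447, -0.0306], [-0.043, -0.0302], [-0.0369, -0.0304], [-0.0364, -0.0302], [-0.0361, -0.0303]]
0.275 L [0.0351 0.0359 0.0341 0.0329 0.0327 0.033 ] 
0.275 R [-0.0361 -0.0367 -0.0336 -0.0336 -0.0334 -0.0335]
```

send_rows --steps '[{"translation":[-1.0,-4,1.5],"delta_rot":[0,0,0.04],"jaw":4},{"translation":[-2.0,-8,3],"delta_rot":[0,0,0.08],"jaw":4},{"translation":[-3,-12,4.6],"delta_rot":[0,0,0.12],"jaw":4},{"translation":[-4,-16,6.2],"delta_rot":[0,0,0.16],"jaw":4},{"translation":[-5,-20,7.8],"delta_rot":[0,0,0.2],"jaw":4},{"translation":[-6,-24,9.4],"delta_rot":[0,0,0.259],"jaw":4},{"translation":[-7,-28,11],"delta_rot":[0,0,0.259],"jaw":4},{"translation":[-8,-32,12.5],"delta_rot":[0,0,0.259],"jaw":4}]'

```text
time: 2.6
tool_pos: [0.4998, 0.1419, 0.2153]
tool_rot: [-0.0, 0.997, -0.08, 0.001]
contact_force: [0.5, -0.1, -0.1]
gripper_width: 0.469
grasp_force: 0.0
```

Run:
```python
from h import *
go([.44,.303,.15],-.16); print(state()['tool_pos'])
```

```text
cm [ -8.49 -14.95   6.52] rot [-0.    -0.001 -0.   ] dist 0.184
[0.49982098 0.14185988 0.21525122]
```

send_rows --steps '[{"translation":[-2,-3.5,1.5],"delta_rot":[0,0,0],"jaw":4},{"translation":[-4,-7,3],"delta_rot":[0,0,0],"jaw":4},{"translation":[-6,-10.5,4.5],"delta_rot":[0,0,0],"jaw":4},{"translation":[-8,-13.5,5.5],"delta_rot":[0,0,0],"jaw":4},{"translation":[-8.3,-14.4,5.5],"delta_rot":[0,0,0],"jaw":4},{"translation":[-8.3,-14.4,5.5],"delta_rot":[0,0,0],"jaw":4},{"translation":[-8.3,-14.4,5.5],"delta_rot":[0,0,0],"jaw":4},{"translation":[-8.3,-14.4,5.5],"delta_rot":[0,0,0],"jaw":4}]'

```text
time: 3.4
tool_pos: [0.4431, 0.2954, 0.1613]
tool_rot: [-0.0, 0.997, -0.08, 0.001]
contact_force: [-0.5, -0.1, -0.3]
gripper_width: 0.468
grasp_force: 0.0
```

```bash
cat > filt.py <<'E'
from h import *
import sys
A=lambda x:np.ascontiguousarray(x,np.float32)
def find(f,lo,hi,seed,rad=.17):
    """disc centre, fin centre, yaw of the coloured filter near seed; fin/disc split by range height"""
    hsv=cv2.cvtColor(f['pixels'],cv2.COLOR_BGR2HSV); m=cv2.inRange(hsv,lo,hi)
    v,u=np.nonzero(m); p=world(f,np.c_[u,v]); k=np.linalg.norm(p[:,:2]-seed,axis=1)<rad; p=p[k]
    d=p[p[:,2]<.012]; t=p[p[:,2]>.033]
    dc=cv2.minEnclosingCircle(A(d[:,:2])); tr=cv2.minAreaRect(A(t[:,:2]))
    c,fc=np.array(dc[0]),np.array(tr[0]); w=c-fc
    print('disc',dc,'fin',tr,len(t),'z',np.median(d[:,2]),np.median(t[:,2]),'yaw',np.arctan2(w[1],w[0]),'len',np.linalg.norm(w),'means',d.mean(0).round(4),t.mean(0).round(4))
    return c,fc
GREEN=((40,90,30),(85,255,255)); AMBER=((5,110,40),(22,255,255))
E
python3 - <<'E'
from filt import *
f=snap('wrist','w3'); s=state(); print(s['tool_pos'],s['time'])
find(f,*GREEN,[.48,.297])
print('desk z',np.median(world(f,[[20,200],[30,100],[530,50],[530,200]])[:,2]))
go([.44,.303,.022],-.16)
E
```

```text
[0.44302759 0.29540985 0.161097  ] 3.45
disc ((0.484150767326355, 0.3004750609397888), 0.07299809902906418) fin ((0.46917006373405457, 0.29970231652259827), (0.009441937319934368, 0.09004580229520798), 78.07846069335938) 446 z 0.006978683566236642 0.038621022599466245 yaw 0.05153697484713149 len 0.01500062045565655 means [0.5298 0.2902 0.0069] [0.4438 0.3048 0.0499]
desk z 0.0005005952023591645
cm [-0.44 -0.69 13.91] rot [-0.001 -0.001 -0.001] dist 0.139
```

View pics/w3.png

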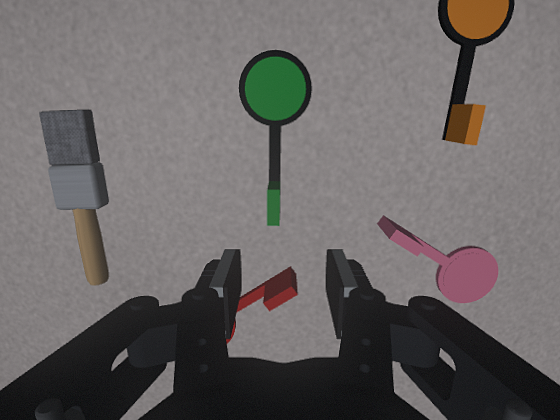

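The wrist view shows the green disc at (275,88) and the fin's top at about (273,207), between the jaws in y. I'll compute it from the pixels.

```bash
cat >> filt.py <<'E'
def find2(f,lo,hi,dpx,fpx):
    hsv=cv2.cvtColor(f['pixels'],cv2.COLOR_BGR2HSV); m=cv2.inRange(hsv,lo,hi); n,l,st,ce=cv2.connectedComponentsWithStats(m)
    out=[]
    for (u,v),z in ((dpx,.0065),(fpx,.038)):
        mm=l==l[v,u]; y,x=np.nonzero(mm); uv=np.c_[x,y]
        p=world(f,uv); 
        k=abs(p[:,2]-z)<.004; w=world(f,uv[k].astype(float),z)
        r=cv2.minAreaRect(A(w[:,:2])); out.append(np.array(r[0])); print(r,w[:,:2].mean(0).round(4),'z',np.median(p[k][:,2]).round(4),k.sum())
    w=out[0]-out[1]; yaw=np.arctan2(w[1],w[0]); print('yaw',yaw.round(4),'len',np.linalg.norm(w).round(4),'grip from disc',(out[0]-.092*w/np.linalg.norm(w)).round(4))
E
python3 - <<'E'
from filt import *
f=load('w3'); find2(f,*GREEN,(275,88),(273,212))
go([.44,.303,.022],-.16)
E
```

```text
((0.5305067300796509, 0.28972965478897095), (0.050105419009923935, 0.050095126032829285), 80.7295150756836) [0.531  0.2899] z 0.007 3121
((0.43993648886680603, 0.3056986629962921), (0.008832120336592197, 0.03010946325957775), 80.07930755615234) [0.4405 0.3058] z 0.0386 426
yaw -0.1745 len 0.092 grip from disc [0.4399 0.3057]
cm [-0.44 -0.69 13.91] rot [-0.001 -0.001 -0.001] dist 0.139
```

Run:
```python
from h import *
go([.44,.3055,.022],-.1745)
```

```text
cm [-0.48 -0.94 13.91] rot [-0.001 -0.001  0.013] dist 0.139
```

send_rows --steps '[{"translation":[-0.48,-0.94,3],"delta_rot":[-0.001,-0.001,0.013],"jaw":4},{"translation":[-0.48,-0.94,7],"delta_rot":[-0.001,-0.001,0.013],"jaw":4},{"translation":[-0.48,-0.94,10],"delta_rot":[-0.001,-0.001,0.013],"jaw":4},{"translation":[-0.48,-0.94,12],"delta_rot":[-0.001,-0.001,0.013],"jaw":4},{"translation":[-0.48,-0.94,13.2],"delta_rot":[-0.001,-0.001,0.013],"jaw":4},{"translation":[-0.48,-0.94,13.9],"delta_rot":[-0.001,-0.001,0.013],"jaw":4},{"translation":[-0.48,-0.94,13.9],"delta_rot":[-0.001,-0.001,0.013],"jaw":4},{"translation":[-0.48,-0.94,13.9],"delta_rot":[-0.001,-0.001,0.013],"jaw":4}]'

```text
time: 4.25
tool_pos: [0.4399, 0.3068, 0.0225]
tool_rot: [-0.0, 0.996, -0.086, 0.0]
contact_force: [0.5, -0.2, 0.3]
gripper_width: 0.47
grasp_force: 0.0
```

Run:
```python
from h import *
go([.44,.3055,.022],-.1745)
```

```text
cm [0.04 0.13 0.05] rot [-0.    -0.001  0.002] dist 0.001
```

send_rows --steps '[{"translation":[0.04,0.13,0],"delta_rot":[0,-0.001,0],"jaw":3},{"translation":[0.04,0.13,0],"delta_rot":[0,-0.001,0],"jaw":2},{"translation":[0.04,0.13,0],"delta_rot":[0,-0.001,0],"jaw":0.5},{"translation":[0.04,0.13,0],"delta_rot":[0,-0.001,0],"jaw":0},{"translation":[0.04,0.13,0],"delta_rot":[0,-0.001,0],"jaw":0},{"translation":[0.04,0.13,0],"delta_rot":[0,-0.001,0],"jaw":0},{"translation":[0.04,0.13,0],"delta_rot":[0,-0.001,0],"jaw":0},{"translation":[0.04,0.13,0],"delta_rot":[0,-0.001,0],"jaw":0}]'

```text
time: 5.05
tool_pos: [0.4396, 0.3055, 0.0222]
tool_rot: [0.0, 0.996, -0.086, -0.0]
contact_force: [-1.4, -0.3, 6.5]
gripper_width: 0.101
grasp_force: 59.2
```

Run:
```python
from h import *
s=state();print(s['tool_pos'],s['gripper_width'],s['grasp_force'],s['contact_force'],R.from_quat(s['tool_rot'][[1,2,3,0]]).as_matrix().round(4))
# entry pose: filter origin 85mm before home, at z 0.082+.0015 ; lift route
h=np.array([.673,-.143]); u=np.array([np.cos(.25),np.sin(.25)])
for b in (.085,.0): print(b,h-(.092+b)*u)
go(list(s['tool_pos'][:2])+[.16],-.1745); go(list(h-(.092+.085)*u)+[.16],.25)
```

```text
[0.43962563 0.30546287 0.02220911] 0.1010022161207365 59.164175391197205 [-1.44144439 -0.29452184  6.4588895 ] [[ 9.852e-01 -1.712e-01 -9.000e-04]
 [-1.712e-01 -9.852e-01 -2.000e-04]
 [-9.000e-04  4.000e-04 -1.000e+00]]
0.085 [ 0.5015025 -0.1867905]
0.0 [ 0.58386006 -0.16576116]
cm [-1.000e-02  0.000e+00 -1.378e+01] rot [0.    0.001 0.002] dist 0.138
cm [ 14.51  47.44 -13.78] rot [ 0.     0.001 -0.422] dist 0.515
```

send_rows --steps '[{"translation":[0,0,-4],"delta_rot":[0,0.001,0],"jaw":0},{"translation":[0,0,-8.5],"delta_rot":[0,0.001,0],"jaw":0},{"translation":[0.6,2.5,-12],"delta_rot":[0,0.001,0],"jaw":0},{"translation":[1.6,6.5,-13.8],"delta_rot":[0,0.001,-0.04],"jaw":0},{"translation":[2.7,10.7,-13.8],"delta_rot":[0,0.001,-0.08],"jaw":0},{"translation":[3.8,15,-13.8],"delta_rot":[0,0.001,-0.12],"jaw":0},{"translation":[4.9,19.2,-13.8],"delta_rot":[0,0.001,-0.16],"jaw":0},{"translation":[6,23.5,-13.8],"delta_rot":[0,0.001,-0.2],"jaw":0}]'

```text
time: 5.85
tool_pos: [0.4575, 0.062, 0.1588]
tool_rot: [0.0, 1.0, 0.015, -0.001]
contact_force: [0.6, 0.7, -0.8]
gripper_width: 0.106
grasp_force: 58.8
```

Run:
```python
from h import *
s=state();print(s['tool_pos'],s['contact_force'])
h=np.array([.673,-.143]); u=np.array([np.cos(.25),np.sin(.25)])
go(list(h-(.192)*u)+[.16],.25)
```

```text
[0.45748344 0.06198166 0.15883804] [ 0.60691695  0.74596026 -0.75633447]
cm [ 2.19 25.33 -0.11] rot [ 0.     0.002 -0.22 ] dist 0.254
```

send_rows --steps '[{"translation":[0.4,4.5,0],"delta_rot":[0,0.001,-0.05],"jaw":0},{"translation":[0.8,9,0],"delta_rot":[0,0.001,-0.1],"jaw":0},{"translation":[1.2,13.5,0],"delta_rot":[0,0.001,-0.15],"jaw":0},{"translation":[1.6,18,0],"delta_rot":[0,0.001,-0.22],"jaw":0},{"translation":[2,22,0],"delta_rot":[0,0.001,-0.22],"jaw":0},{"translation":[2.2,24.8,0],"delta_rot":[0,0.001,-0.22],"jaw":0},{"translation":[2.2,24.8,0],"delta_rot":[0,0.001,-0.22],"jaw":0},{"translation":[2.2,24.8,0],"delta_rot":[0,0.001,-0.22],"jaw":0}]'

```text
time: 6.65
tool_pos: [0.4865, -0.1838, 0.1587]
tool_rot: [-0.0, 0.992, 0.123, -0.001]
contact_force: [-0.5, -0.1, -1.4]
gripper_width: 0.107
grasp_force: 58.8
```

Run:
```python
from filt import *
s=state();print(s['tool_pos'],s['contact_force'],s['ft_torque'])
f=snap('wrist','w4')
cv2.imwrite('pics/w4c.png',cv2.resize(cv2.convertScaleAbs(f['pixels'],alpha=1.6),(800,600),interpolation=2))
h=np.array([.673,-.143]); u=np.array([np.cos(.25),np.sin(.25)])
go(list(h-(.192)*u)+[.022+.0835],.25)
```

```text
[ 0.4864964  -0.1838356   0.15870895] [-0.48881352 -0.10151365 -1.42272045] [-0.00287112  0.01227879  0.06899803]
cm [-0.13  0.72  5.33] rot [-0.001  0.001 -0.002] dist 0.054
```

View pics/w4c.png

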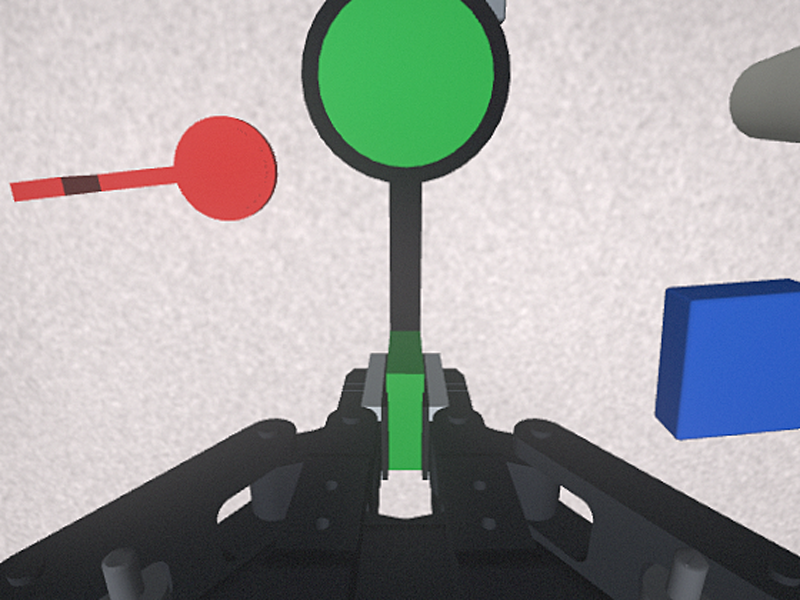

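The green filter is held straight, with its disc at (406,75) and fin at (405,420) in the enlarged picture. I'll check its pose and tilt in the gripper numerically.

```bash
cat >> filt.py <<'E'
def held(f,lo,hi,box=(0,120,150,400)):
    s=state(); Rt=R.from_quat(s['tool_rot'][[1,2,3,0]])
    hsv=cv2.cvtColor(f['pixels'],cv2.COLOR_BGR2HSV); m=cv2.inRange(hsv,lo,hi); v,u=np.nonzero(m[box[0]:box[1],box[2]:box[3]]); uv=np.c_[u+box[2],v+box[0]]
    p=world(f,uv); t=Rt.inv().apply(p-s['tool_pos']); zm=np.median(t[:,2]); t=t[abs(t[:,2]-zm)<.006]
    co=np.linalg.lstsq(np.c_[t[:,0]-.092,t[:,1],np.ones(len(t))],t[:,2],rcond=None)[0]
    print('disc tool frame mean',t.mean(0).round(4),'slopes dz/dx dz/dy',co[:2].round(4),'z at disc',co[2].round(4),'(expect .016) x,y extents',t.min(0).round(4),t.max(0).round(4))
E
python3 - <<'E'
from filt import *
held(load('w4'),*GREEN)
E
```

```text
disc tool frame mean [ 0.0924 -0.0012  0.0153] slopes dz/dx dz/dy [0.0007 0.0011] z at disc 0.0153 (expect .016) x,y extents [ 0.0677 -0.0265  0.0126] [0.1131 0.024  0.018 ]
```

send_rows --steps '[{"translation":[-0.1,0.82,1.5],"delta_rot":[-0.001,0.001,-0.002],"jaw":0},{"translation":[-0.1,0.82,3],"delta_rot":[-0.001,0.001,-0.002],"jaw":0},{"translation":[-0.1,0.82,4.3],"delta_rot":[-0.001,0.001,-0.002],"jaw":0},{"translation":[-0.1,0.82,5.1],"delta_rot":[-0.001,0.001,-0.002],"jaw":0},{"translation":[-0.1,0.82,5.37],"delta_rot":[-0.001,0.001,-0.002],"jaw":0},{"translation":[-0.1,0.82,5.37],"delta_rot":[-0.001,0.001,-0.002],"jaw":0},{"translation":[-0.1,0.82,5.37],"delta_rot":[-0.001,0.001,-0.002],"jaw":0},{"translation":[-0.1,0.82,5.37],"delta_rot":[-0.001,0.001,-0.002],"jaw":0}]'

```text
time: 7.5
tool_pos: [0.4886, -0.1924, 0.1067]
tool_rot: [0.001, 0.992, 0.125, 0.001]
contact_force: [-0.2, -0.4, -1.9]
gripper_width: 0.109
grasp_force: 58.8
```

```bash
cat >> h.py <<'E'
def ins(zt,psi=.25,h=(.673,-.143)):
    s=state(); h=np.array(h); u=np.array([np.cos(psi),np.sin(psi)]); d=s['tool_pos'][:2]-(h-.092*u)
    print('before home mm',(-d@u*1e3).round(2),'tool-y offset mm',(d@[u[1],-u[0]]*1e3).round(2),'z',s['tool_pos'][2].round(4),'F along in/right/up',(s['contact_force'][:2]@u).round(2),(s['contact_force'][:2]@[u[1],-u[0]]).round(2),s['contact_force'][2].round(2),'grip',s['gripper_width'].round(3),'t',s['time'])
    go(list(h-.092*u)+[zt],psi)
E
python3 - <<'E'
from h import *
ins(.105)
E
```

```text
Traceback (most recent call last):
  File "h.py", line 25, in ins
    print('before home mm',(-d@u*1e3).round(2),'tool-y offset mm',(d@[u[1],-u[0]]*1e3).round(2),'z',s['tool_pos'][2].round(4),'F along in/right/up',(s['contact_force'][:2]@u).round(2),(s['contact_force'][:2]@[u[1],-u[0]]).round(2),s['contact_force'][2].round(2),'grip',s['gripper_width'].round(3),'t',s['time'])
                                                                                                                                                                                                                                                                             ^^^^^^^^^^^^^^^^^^^^^^^^
AttributeError: 'float' object has no attribute 'round'
```

```bash
sed -i "s/s\['gripper_width'\].round(3)/s['gripper_width']/" h.py
python3 - <<'E'
from h import *
ins(.105)
E
```

```text
before home mm 98.9 tool-y offset mm 2.19 z 0.1067 F along in/right/up -0.28 0.38 -1.9 grip 0.10859951104244901 t 7.5
cm [ 9.89 -0.22  0.19] rot [ 0.003 -0.002 -0.   ] dist 0.099
```

send_rows --steps '[{"translation":[0,-0.12,0.15],"delta_rot":[0.003,-0.002,0],"jaw":0},{"translation":[0.8,-0.12,0.15],"delta_rot":[0.003,-0.002,0],"jaw":0},{"translation":[1.6,-0.12,0.15],"delta_rot":[0.003,-0.002,0],"jaw":0},{"translation":[2.4,-0.12,0.15],"delta_rot":[0.003,-0.002,0],"jaw":0},{"translation":[3,-0.12,0.15],"delta_rot":[0.003,-0.002,0],"jaw":0},{"translation":[3,-0.12,0.15],"delta_rot":[0.003,-0.002,0],"jaw":0},{"translation":[3,-0.12,0.15],"delta_rot":[0.003,-0.002,0],"jaw":0},{"translation":[3,-0.12,0.15],"delta_rot":[0.003,-0.002,0],"jaw":0}]'

```text
time: 8.3
tool_pos: [0.5166, -0.1835, 0.1042]
tool_rot: [-0.001, 0.992, 0.125, -0.001]
contact_force: [0.3, 0.0, -0.1]
gripper_width: 0.104
grasp_force: 58.8
```

Run:
```python
from h import *
ins(.105)
f=snap('scene','s1'); a=f['pixels'][190:290,150:290]; cv2.imwrite('pics/s1c.png',cv2.resize(cv2.convertScaleAbs(a,alpha=1.6),None,fx=5,fy=5,interpolation=2))
```

```text
before home mm 69.51 tool-y offset mm 0.51 z 0.1042 F along in/right/up 0.29 0.07 -0.13 grip 0.10407882121780511 t 8.3
cm [ 6.95 -0.05 -0.09] rot [-0.002  0.002 -0.   ] dist 0.07
```

send_rows --steps '[{"translation":[0,0.04,-0.09],"delta_rot":[-0.002,0.002,0],"jaw":0},{"translation":[0.6,0.04,-0.09],"delta_rot":[-0.002,0.002,0],"jaw":0},{"translation":[1.2,0.04,-0.09],"delta_rot":[-0.002,0.002,0],"jaw":0},{"translation":[1.8,0.04,-0.09],"delta_rot":[-0.002,0.002,0],"jaw":0},{"translation":[2.4,0.04,-0.09],"delta_rot":[-0.002,0.002,0],"jaw":0},{"translation":[3,0.04,-0.09],"delta_rot":[-0.002,0.002,0],"jaw":0},{"translation":[3.4,0.04,-0.09],"delta_rot":[-0.002,0.002,0],"jaw":0},{"translation":[3.4,0.04,-0.09],"delta_rot":[-0.002,0.002,0],"jaw":0}]'

```text
time: 9.15
tool_pos: [0.5504, -0.1757, 0.1052]
tool_rot: [0.001, 0.992, 0.125, 0.0]
contact_force: [0.6, -2.2, -1.3]
gripper_width: 0.104
grasp_force: 58.7
```

Run:
```python
from h import *
ins(.105); print(state()['ft_torque'])
```

```text
before home mm 34.88 tool-y offset mm 1.34 z 0.1052 F along in/right/up 0.05 2.33 -1.33 grip 0.10361423922898447 t 9.15
cm [ 3.49 -0.13  0.02] rot [ 0.001 -0.001 -0.   ] dist 0.035
[-0.25915427  0.01196936 -0.09544723]
```

send_rows --steps '[{"translation":[0.3,0,0],"delta_rot":[0.001,-0.001,0],"jaw":0},{"translation":[0.6,0,0],"delta_rot":[0.001,-0.001,0],"jaw":0},{"translation":[0.9,0,0],"delta_rot":[0.001,-0.001,0],"jaw":0},{"translation":[1.2,0,0],"delta_rot":[0.001,-0.001,0],"jaw":0},{"translation":[1.5,0,0],"delta_rot":[0.001,-0.001,0],"jaw":0},{"translation":[1.8,0,0],"delta_rot":[0.001,-0.001,0],"jaw":0},{"translation":[2.1,0,0],"delta_rot":[0.001,-0.001,0],"jaw":0},{"translation":[2.3,0,0],"delta_rot":[0.001,-0.001,0],"jaw":0}]'

```text
time: 9.95
tool_pos: [0.5717, -0.1698, 0.1047]
tool_rot: [-0.0, 0.992, 0.124, -0.001]
contact_force: [-3.3, -1.5, -1.4]
gripper_width: 0.107
grasp_force: 58.7
```

Run:
```python
from h import *
ins(.105); print(state()['ft_torque'])
```

```text
before home mm 12.74 tool-y offset mm 0.87 z 0.1047 F along in/right/up -3.54 0.67 -1.44 grip 0.10743559075417661 t 9.95
cm [ 1.27 -0.09 -0.03] rot [-0.001  0.002 -0.   ] dist 0.013
[-0.3405314   0.59951532 -0.1029313 ]
```

send_rows --steps '[{"translation":[0.3,0,0],"delta_rot":[-0.001,0.002,0],"jaw":0},{"translation":[0.6,0,0],"delta_rot":[-0.001,0.002,0],"jaw":0},{"translation":[0.9,0,0],"delta_rot":[-0.001,0.002,0],"jaw":0},{"translation":[1.1,0,0],"delta_rot":[-0.001,0.002,0],"jaw":0},{"translation":[1.25,0,0],"delta_rot":[-0.001,0.002,0],"jaw":0},{"translation":[1.35,0,0],"delta_rot":[-0.001,0.002,0],"jaw":0},{"translation":[1.35,0,0],"delta_rot":[-0.001,0.002,0],"jaw":0},{"translation":[1.35,0,0],"delta_rot":[-0.001,0.002,0],"jaw":0}]'

```text
time: 10.75
tool_pos: [0.5831, -0.1675, 0.1057]
tool_rot: [0.0, 0.992, 0.125, -0.002]
contact_force: [-13.6, -4.8, 7.2]
gripper_width: 0.105
grasp_force: 59.8
```

Run:
```python
from h import *
ins(.105); print(state()['ft_torque'])
```

```text
before home mm 1.14 tool-y offset mm 1.46 z 0.1057 F along in/right/up -14.32 1.26 7.17 grip 0.10499340777883935 t 10.75
cm [ 0.11 -0.15  0.07] rot [0.    0.005 0.   ] dist 0.002
[-0.55310399  1.63371063  0.04667305]
```

send_rows --steps '[{"translation":[0.1,0,0],"delta_rot":[0,0.002,0],"jaw":0},{"translation":[0.2,0,0],"delta_rot":[0,0.002,0],"jaw":0},{"translation":[0.2,0,0],"delta_rot":[0,0.002,0],"jaw":0},{"translation":[0.2,0,0],"delta_rot":[0,0.002,0],"jaw":0},{"translation":[0.2,0,0],"delta_rot":[0,0.002,0],"jaw":0},{"translation":[0.1,0,0],"delta_rot":[0,0.002,0],"jaw":0},{"translation":[0,0,0],"delta_rot":[0,0.002,0],"jaw":0},{"translation":[0,0,0],"delta_rot":[0,0.002,0],"jaw":0}]'

```text
time: 11.55
tool_pos: [0.583, -0.1674, 0.1056]
tool_rot: [0.0, 0.992, 0.125, -0.001]
contact_force: [-12.3, -3.5, 5.5]
gripper_width: 0.107
grasp_force: 59.8
```

Run:
```python
from h import *
ins(.105); print(state()['ft_torque'])
f=snap('scene','s1'); a=f['pixels'][190:290,150:290]; cv2.imwrite('pics/s1c.png',cv2.resize(cv2.convertScaleAbs(a,alpha=1.6),None,fx=5,fy=5,interpolation=2))
```

```text
before home mm 1.23 tool-y offset mm 1.43 z 0.1056 F along in/right/up -12.83 0.38 5.55 grip 0.10748948306351408 t 11.55
cm [ 0.12 -0.14  0.06] rot [ 0.     0.002 -0.   ] dist 0.002
[-0.57306407  1.54286124 -0.00224613]
```

View pics/s1c.png

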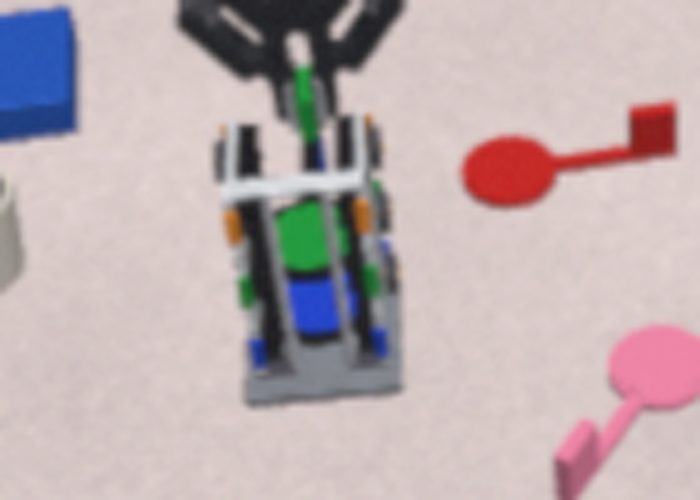

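The green disc sits in the middle slot at crop (310,235), above the blue disc (320,300), with the fin still in the jaws at (305,100). Releasing and checking.

send_rows --steps '[{"translation":[0,0,0],"delta_rot":[0,0,0],"jaw":1.5},{"translation":[0,0,0],"delta_rot":[0,0,0],"jaw":3},{"translation":[0,0,0],"delta_rot":[0,0,0],"jaw":4},{"translation":[0,0,0],"delta_rot":[0,0,0],"jaw":4},{"translation":[0,0,-2],"delta_rot":[0,0,0],"jaw":4},{"translation":[0,0,-6],"delta_rot":[0,0,0],"jaw":4},{"translation":[0,0,-10],"delta_rot":[0,0,0],"jaw":4},{"translation":[0,0,-14],"delta_rot":[0,0,0],"jaw":4}]'

```text
time: 12.4
tool_pos: [0.5847, -0.1662, 0.2466]
tool_rot: [-0.0, 0.992, 0.125, 0.002]
contact_force: [0.8, 0.1, -1.0]
gripper_width: 0.465
grasp_force: 0.0
```

send_rows --steps '[{"translation":[1,0,-4],"delta_rot":[0,0,0],"jaw":4},{"translation":[2,0,-8],"delta_rot":[0,0,0],"jaw":4},{"translation":[3,0,-9],"delta_rot":[0,0,0],"jaw":4},{"translation":[3,0,-9],"delta_rot":[0,0,0],"jaw":4},{"translation":[3,0,-9],"delta_rot":[0,0,0],"jaw":4},{"translation":[3,0,-9],"delta_rot":[0,0,0],"jaw":4},{"translation":[3,0,-9],"delta_rot":[0,0,0],"jaw":4},{"translation":[3,0,-9],"delta_rot":[0,0,0],"jaw":4}]'

```text
time: 13.2
tool_pos: [0.6129, -0.1591, 0.334]
tool_rot: [-0.0, 0.992, 0.124, 0.001]
contact_force: [0.3, -0.2, 0.8]
gripper_width: 0.467
grasp_force: 0.0
```

Run:
```python
from filt import *
f=snap('wrist','w5'); print(state()['tool_pos'],state()['contact_force'])
cv2.imwrite('pics/w5c.png',cv2.resize(cv2.convertScaleAbs(f['pixels'],alpha=1.6),(800,600),interpolation=2))
```

```text
[ 0.61302323 -0.15913017  0.33438506] [-0.55565505  0.19350765 -0.28668076]
```

View pics/w5c.png

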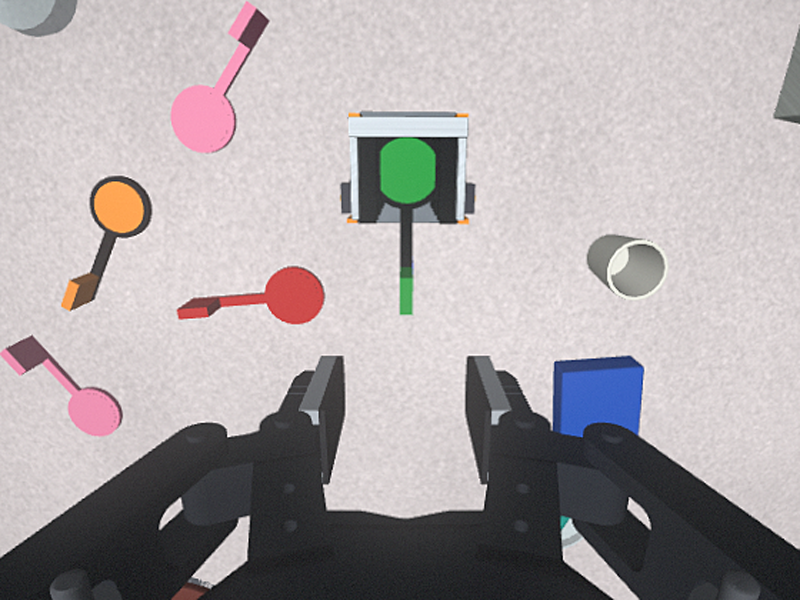

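The green disc is at (408,170) and its fin at (406,292), in line with the cassette, whose rails are centred at u≈408. Amber is at (120,206). Checking depth against blue's home, and refining amber.

Run:
```python
from filt import *
f=load('w5'); S=560/800
hsv=cv2.cvtColor(f['pixels'],cv2.COLOR_BGR2HSV); m=cv2.inRange(hsv,*GREEN)
v,u=np.nonzero(m[80:225,245:325]); uv=np.c_[u+245,v+80]; p=world(f,uv)
d=p[uv[:,1]<150]; t=p[uv[:,1]>180]; t=t[t[:,2]>np.median(t[:,2])-.003]
for q in (d,t): print(cv2.minAreaRect(A(q[:,:2])),np.median(q,0).round(4),q.mean(0).round(4))
# tilt of disc
co=np.linalg.lstsq(np.c_[d[:,:2]-[.673,-.143],np.ones(len(d))],d[:,2],rcond=None)[0]; print('tilt',co)
print('--amber'); find2(f,*AMBER,(int(120*S),int(206*S)),(int(73*S),int(296*S)))
go([.45,.12,.25],-.23); go([.481,.141,.16],-.23)
```

```text
((0.6722539663314819, -0.14361633360385895), (0.04961460083723068, 0.042212553322315216), 14.56325626373291) [ 0.6731 -0.1428  0.0893] [ 0.6728 -0.143   0.0916]
((0.5826331377029419, -0.16526564955711365), (0.029785847291350365, 0.008763549849390984), 14.204419136047363) [ 0.5835 -0.1649  0.1165] [ 0.5833 -0.1648  0.1165]
tilt [0.15587301 0.07386029 0.0916554 ]
--amber
((0.5690923929214478, 0.12193020433187485), (0.04868485778570175, 0.05018237233161926), 13.443229675292969) [0.5692 0.122 ] z 0.0073 992
((0.4809102416038513, 0.14422468841075897), (0.010225092992186546, 0.03298107162117958), 74.97341918945312) [0.4805 0.1443] z 0.0387 154
yaw -0.2476 len 0.091 grip from disc [0.4799 0.1445]
cm [ -8.92 -31.07   8.43] rot [-0.001 -0.002  0.48 ] dist 0.334
cm [ -5.42 -32.34  17.44] rot [-0.001 -0.002  0.48 ] dist 0.371
```

Run:
```python
from filt import *
for n,hs,lo,hi in (('w5','green',*GREEN),('w2','blue',(105,150,0),(130,255,255))):
    f=load(n); m=cv2.inRange(cv2.cvtColor(f['pixels'],cv2.COLOR_BGR2HSV),lo,hi); v,u=np.nonzero(m[80:225,245:325]); uv=np.c_[u+245,v+80]; p=world(f,uv)
    psi=.25; c,s=np.cos(psi),np.sin(psi); l=np.c_[(p[:,:2]-[.673,-.143])@np.array([[c,-s],[s,c]]),p[:,2]]
    d=l[(abs(l[:,0])<.022)&(abs(l[:,1])<.018)]; d=d[abs(d[:,2]-np.median(d[:,2]))<.004]
    print(hs,'disc z',np.median(d[:,2]),'slope',np.polyfit(d[:,0],d[:,2],1),np.polyfit(d[:,1],d[:,2],1)[0],'rear edge',np.percentile(l[l[:,0]>-.05][:,0],[1,99]))
    t=l[(l[:,0]<-.07)]; t=t[abs(t[:,2]-np.median(t[:,2]))<.003]; print(' fin z',np.median(t[:,2]),'slope',np.polyfit(t[:,0],t[:,2],1)[0],'x',np.percentile(t[:,0],[1,99]),'y',t[:,1].mean())
```

```text
green disc z 0.08926980442868676 slope [0.05444807 0.08924037] 0.0027724297631204174 rear edge [-0.02450572  0.02287062]
 fin z 0.11648091380037248 slope 0.047484817763282755 x [-0.1077711  -0.07829692] y 0.0010934189109046682
blue disc z 0.03849534023451695 slope [0.00626449 0.03847548] -0.0034001408942758537 rear edge [-0.02405812  0.02290237]
 fin z 0.0698873206960898 slope 0.0049614824822773575 x [-0.106402   -0.07773833] y -0.00011794804072114437
```

Green measures in place but pitched about 0.05 rad nose-up, right at the slot's play, so I'll regrip it, level it and push it home.

Run:
```python
from h import *
h=np.array([.673,-.143]); u=np.array([np.cos(.25),np.sin(.25)]); n=np.array([u[1],-u[0]])
go(list(h-.093*u+.0005*n)+[.14],.25); go(list(h-.093*u+.0005*n)+[.100],.25)
```

```text
cm [-3.14 -0.02 19.43] rot [-0.    -0.002 -0.   ] dist 0.197
cm [-3.150e+00 -2.000e-02  2.343e+01] rot [-0.    -0.002 -0.   ] dist 0.236
```

send_rows --steps '[{"translation":[-2,0,3],"delta_rot":[0,-0.002,0],"jaw":4},{"translation":[-3.15,0,7],"delta_rot":[0,-0.002,0],"jaw":4},{"translation":[-3.15,0,11],"delta_rot":[0,-0.002,0],"jaw":4},{"translation":[-3.15,0,14.5],"delta_rot":[0,-0.002,0],"jaw":4},{"translation":[-3.15,0,17],"delta_rot":[0,-0.002,0],"jaw":4},{"translation":[-3.15,0,17],"delta_rot":[0,-0.002,0],"jaw":4},{"translation":[-3.15,0,17],"delta_rot":[0,-0.002,0],"jaw":4},{"translation":[-3.15,0,17],"delta_rot":[0,-0.002,0],"jaw":4}]'

```text
time: 14.05
tool_pos: [0.5848, -0.1674, 0.1678]
tool_rot: [0.001, 0.992, 0.125, 0.003]
contact_force: [0.1, -0.1, 0.6]
gripper_width: 0.465
grasp_force: 0.0
```

Run:
```python
from h import *
ins(.100)
```

```text
before home mm -0.53 tool-y offset mm 1.84 z 0.1678 F along in/right/up 0.09 0.18 0.64 grip 0.4650564169450687 t 14.05
cm [-0.09 -0.2   6.78] rot [ 0.003 -0.005 -0.   ] dist 0.068
```

send_rows --steps '[{"translation":[-0.15,-0.12,2],"delta_rot":[0.002,-0.004,0],"jaw":4},{"translation":[-0.15,-0.12,4],"delta_rot":[0.002,-0.004,0],"jaw":4},{"translation":[-0.15,-0.12,5.7],"delta_rot":[0.002,-0.004,0],"jaw":4},{"translation":[-0.15,-0.12,6.6],"delta_rot":[0.002,-0.004,0],"jaw":4},{"translation":[-0.15,-0.12,6.7],"delta_rot":[0.002,-0.004,0],"jaw":4},{"translation":[-0.15,-0.12,6.7],"delta_rot":[0.002,-0.004,0],"jaw":4},{"translation":[-0.15,-0.12,6.7],"delta_rot":[0.002,-0.004,0],"jaw":4},{"translation":[-0.15,-0.12,6.7],"delta_rot":[0.002,-0.004,0],"jaw":4}]'

```text
time: 14.85
tool_pos: [0.5827, -0.1663, 0.0994]
tool_rot: [-0.0, 0.992, 0.125, -0.0]
contact_force: [-0.8, 0.4, -0.7]
gripper_width: 0.465
grasp_force: 0.0
```

Run:
```python
from h import *
ins(.100)
```

```text
before home mm 1.31 tool-y offset mm 0.26 z 0.0994 F along in/right/up -0.69 -0.59 -0.71 grip 0.46468199067428134 t 14.85
cm [ 0.13 -0.03 -0.06] rot [-0.     0.001 -0.   ] dist 0.001
```

send_rows --steps '[{"translation":[0,0,0],"delta_rot":[0,0,0],"jaw":2.5},{"translation":[0,0,0],"delta_rot":[0,0,0],"jaw":0.5},{"translation":[0,0,0],"delta_rot":[0,0,0],"jaw":0},{"translation":[0,0,0],"delta_rot":[0,0,0],"jaw":0},{"translation":[0,0,0],"delta_rot":[0,0,0],"jaw":0},{"translation":[0,0,-0.15],"delta_rot":[0,-0.016,0],"jaw":0},{"translation":[0,0,-0.28],"delta_rot":[0,-0.03,0],"jaw":0},{"translation":[0,0,-0.42],"delta_rot":[0,-0.045,0],"jaw":0}]'

```text
time: 15.65
tool_pos: [0.5825, -0.1661, 0.1026]
tool_rot: [0.002, 0.992, 0.124, -0.023]
contact_force: [4.4, -1.4, -2.5]
gripper_width: 0.106
grasp_force: 60.5
```

Run:
```python
from h import *
ins(.100); print(state()['ft_torque'])
```

```text
before home mm 1.36 tool-y offset mm -0.02 z 0.1026 F along in/right/up 3.97 2.43 -2.45 grip 0.1055105625947687 t 15.65
cm [0.15 0.   0.25] rot [-0.001  0.047 -0.   ] dist 0.003
[-0.36013658 -0.65944392 -0.27883058]
```

send_rows --steps '[{"translation":[0.1,0,0],"delta_rot":[0,0,0],"jaw":0},{"translation":[0.2,0,0],"delta_rot":[0,0,0],"jaw":0},{"translation":[0.3,0,0],"delta_rot":[0,0,0],"jaw":0},{"translation":[0.4,0,0],"delta_rot":[0,0,0],"jaw":0},{"translation":[0.4,0,0],"delta_rot":[0,0,0],"jaw":0},{"translation":[0.4,0,0],"delta_rot":[0,0,0],"jaw":0},{"translation":[0.4,0,0],"delta_rot":[0,0,0],"jaw":0},{"translation":[0.4,0,0],"delta_rot":[0,0,0],"jaw":0}]'

```text
time: 16.45
tool_pos: [0.5831, -0.1662, 0.1024]
tool_rot: [0.003, 0.992, 0.125, -0.027]
contact_force: [-9.4, -5.5, 7.0]
gripper_width: 0.107
grasp_force: 61.5
```

Run:
```python
from h import *
ins(.100); print(state()['ft_torque'])
```

```text
before home mm 0.83 tool-y offset mm 0.29 z 0.1024 F along in/right/up -10.49 3.01 7.02 grip 0.10717150418324578 t 16.45
cm [ 0.1  -0.03  0.24] rot [-0.002  0.055 -0.   ] dist 0.003
[-0.82467442  1.1943152  -0.15241763]
```

send_rows --steps '[{"translation":[0,0,-0.1],"delta_rot":[0,0,0],"jaw":0},{"translation":[-0.15,0,-0.12],"delta_rot":[0,0,0],"jaw":0},{"translation":[-0.25,0,-0.12],"delta_rot":[0,0,0],"jaw":0},{"translation":[-0.25,0,-0.12],"delta_rot":[0,0,0],"jaw":0},{"translation":[-0.25,0,-0.12],"delta_rot":[0,0,0],"jaw":2},{"translation":[-0.25,0,-0.12],"delta_rot":[0,0,0],"jaw":4},{"translation":[-0.25,0,-0.12],"delta_rot":[0,0,0],"jaw":4},{"translation":[-0.25,0,-0.12],"delta_rot":[0,0,0],"jaw":4}]'

```text
time: 17.25
tool_pos: [0.5836, -0.1653, 0.1036]
tool_rot: [0.002, 0.992, 0.125, -0.023]
contact_force: [-0.1, 0.0, 0.8]
gripper_width: 0.466
grasp_force: 0.0
```

send_rows --steps '[{"translation":[0,0,-1],"delta_rot":[0,0,0],"jaw":4},{"translation":[0,0,-5],"delta_rot":[0,0.02,0],"jaw":4},{"translation":[0,0,-9.5],"delta_rot":[0,0.05,0],"jaw":4},{"translation":[0,0,-14],"delta_rot":[0,0.05,0],"jaw":4},{"translation":[1.5,0,-18],"delta_rot":[0,0.05,0],"jaw":4},{"translation":[3,0,-22],"delta_rot":[0,0.05,0],"jaw":4},{"translation":[3,0,-23],"delta_rot":[0,0.05,0],"jaw":4},{"translation":[3,0,-23],"delta_rot":[0,0.05,0],"jaw":4}]'

```text
time: 18.05
tool_pos: [0.6241, -0.1561, 0.3354]
tool_rot: [0.0, 0.992, 0.125, 0.004]
contact_force: [-0.4, -0.5, 0.1]
gripper_width: 0.466
grasp_force: 0.0
```

```bash
cat > chk.py <<'E'
from filt import *
def chk(f,lo,hi,z,box=None):
    m=cv2.inRange(cv2.cvtColor(f['pixels'],cv2.COLOR_BGR2HSV),lo,hi); v,u=np.nonzero(m); uv=np.c_[u,v]; p=world(f,uv)
    psi=.25; c,s=np.cos(psi),np.sin(psi); l=np.c_[(p[:,:2]-[.673,-.143])@np.array([[c,-s],[s,c]]),p[:,2]]
    l=l[(abs(l[:,2]-z-.02)<.03)&(abs(l[:,1])<.04)&(abs(l[:,0]+.04)<.08)]
    d=l[(abs(l[:,0])<.022)&(abs(l[:,1])<.018)]; d=d[abs(d[:,2]-np.median(d[:,2]))<.004]
    print('disc z',np.median(d[:,2]),'slope',np.polyfit(d[:,0],d[:,2],1)[0],np.polyfit(d[:,1],d[:,2],1)[0],'edges',np.percentile(l[l[:,0]>-.05][:,0],[1,99]))
    t=l[(l[:,0]<-.07)]; t=t[abs(t[:,2]-np.median(t[:,2]))<.003]; print(' fin z',np.median(t[:,2]),'slope',np.polyfit(t[:,0],t[:,2],1)[0],'x',np.percentile(t[:,0],[1,99]),'y',t[:,1].mean())
E
python3 - <<'E'
from chk import *
s=state();print(s['tool_pos'],s['tool_rot'],s['time'])
f=snap('wrist','w6'); chk(f,*GREEN,.082)
go([.48,.1445,.16],-.2476)
E
```

```text
[ 0.62405336 -0.15606024  0.33539835] [3.35143974e-04 9.92173102e-01 1.24818681e-01 3.56663671e-03] 18.05
disc z 0.08832832294035904 slope 0.007770530221440758 0.0019178667789487988 edges [-0.02418543  0.0209931 ]
 fin z 0.11975161772501311 slope 0.0003556899754798551 x [-0.10670264 -0.07729025] y 0.0019371368434576161
cm [ -6.49 -32.63  17.25] rot [-0.002 -0.003  0.498] dist 0.375
```

Green is now level, and its depth and height match blue's home. On to amber.

send_rows --steps '[{"translation":[-0.8,-4,1.5],"delta_rot":[0,0,0.07],"jaw":4},{"translation":[-1.6,-8.3,3.5],"delta_rot":[0,0,0.14],"jaw":4},{"translation":[-2.5,-12.7,5.5],"delta_rot":[0,0,0.21],"jaw":4},{"translation":[-3.4,-17,8],"delta_rot":[0,0,0.29],"jaw":4},{"translation":[-4.3,-21.3,10.5],"delta_rot":[-0.001,-0.002,0.37],"jaw":4},{"translation":[-5.2,-25.7,13],"delta_rot":[-0.002,-0.003,0.45],"jaw":4},{"translation":[-6,-29.7,15.5],"delta_rot":[-0.002,-0.003,0.498],"jaw":4},{"translation":[-6.4,-32.2,17],"delta_rot":[-0.002,-0.003,0.498],"jaw":4}]'

```text
time: 18.9
tool_pos: [0.4769, 0.142, 0.1566]
tool_rot: [0.001, 0.992, -0.123, -0.005]
contact_force: [0.2, 0.5, -0.8]
gripper_width: 0.47
grasp_force: 0.0
```

send_rows --steps '[{"translation":[0,0,0],"delta_rot":[0,0,0],"jaw":4},{"translation":[0,0,0],"delta_rot":[0,0,0],"jaw":4},{"translation":[0,0,0],"delta_rot":[0,0,0],"jaw":4},{"translation":[0,0,0],"delta_rot":[0,0,0],"jaw":4},{"translation":[0,0,0],"delta_rot":[0,0,0],"jaw":4},{"translation":[0,0,0],"delta_rot":[0,0,0],"jaw":4},{"translation":[0,0,0],"delta_rot":[0,0,0],"jaw":4},{"translation":[0,0,0],"delta_rot":[0,0,0],"jaw":4}]'

```text
time: 19.7
tool_pos: [0.482, 0.1405, 0.1623]
tool_rot: [-0.0, 0.992, -0.124, -0.0]
contact_force: [0.4, -0.7, 0.8]
gripper_width: 0.475
grasp_force: 0.0
```

Run:
```python
from filt import *
f=snap('wrist','w7'); print(state()['tool_pos'])
m=cv2.inRange(cv2.cvtColor(f['pixels'],cv2.COLOR_BGR2HSV),*AMBER); n,l,st,ce=cv2.connectedComponentsWithStats(m)
c=sorted([(st[i,4],*ce[i].round().astype(int)) for i in range(1,n) if st[i,4]>100],reverse=True); print(c)
find2(f,*AMBER,tuple(c[0][1:]),tuple(c[1][1:]))
go([.48,.1445,.022],-.2476)
```

```text
[0.48196431 0.14054365 0.16226332]
[(np.int32(3157), np.int64(282), np.int64(85)), (np.int32(506), np.int64(281), np.int64(200))]
((0.5691888928413391, 0.12167742103338242), (0.05016179755330086, 0.0500468872487545), 75.80097961425781) [0.5696 0.1214] z 0.007 3145
((0.4806966185569763, 0.144047811627388), (0.0089404983446002, 0.029936760663986206), 75.82907104492188) [0.4805 0.1441] z 0.0385 433
yaw -0.2476 len 0.0913 grip from disc [0.48   0.1442]
cm [-0.28 -0.34 14.03] rot [ 0.     0.001 -0.001] dist 0.14
```

send_rows --steps '[{"translation":[-0.25,-0.29,3],"delta_rot":[0,0,0],"jaw":4},{"translation":[-0.25,-0.29,7],"delta_rot":[0,0,0],"jaw":4},{"translation":[-0.25,-0.29,10],"delta_rot":[0,0,0],"jaw":4},{"translation":[-0.25,-0.29,12.2],"delta_rot":[0,0,0],"jaw":4},{"translation":[-0.25,-0.29,13.5],"delta_rot":[0,0,0],"jaw":4},{"translation":[-0.25,-0.29,14],"delta_rot":[0,0,0],"jaw":4},{"translation":[-0.25,-0.29,14],"delta_rot":[0,0,0],"jaw":4},{"translation":[-0.25,-0.29,14],"delta_rot":[0,0,0],"jaw":4}]'

```text
time: 20.55
tool_pos: [0.4812, 0.1442, 0.0235]
tool_rot: [-0.0, 0.992, -0.124, 0.001]
contact_force: [-0.6, -0.1, -0.3]
gripper_width: 0.47
grasp_force: 0.0
```

Run:
```python
from h import *
go([.4803,.144,.022],-.2476)
```

```text
cm [-0.09  0.05  0.15] rot [-0.001 -0.001 -0.001] dist 0.002
```

send_rows --steps '[{"translation":[-0.09,0.05,0.1],"delta_rot":[0,0,0],"jaw":4},{"translation":[-0.09,0.05,0.1],"delta_rot":[0,0,0],"jaw":3},{"translation":[-0.09,0.05,0.1],"delta_rot":[0,0,0],"jaw":1.5},{"translation":[-0.09,0.05,0.1],"delta_rot":[0,0,0],"jaw":0},{"translation":[-0.09,0.05,0.1],"delta_rot":[0,0,0],"jaw":0},{"translation":[-0.09,0.05,0.1],"delta_rot":[0,0,0],"jaw":0},{"translation":[-0.09,0.05,0.1],"delta_rot":[0,0,0],"jaw":0},{"translation":[-0.09,0.05,0.1],"delta_rot":[0,0,0],"jaw":0}]'

```text
time: 21.35
tool_pos: [0.4795, 0.1438, 0.0218]
tool_rot: [-0.0, 0.992, -0.124, 0.0]
contact_force: [-0.4, -0.6, 5.8]
gripper_width: 0.103
grasp_force: 59.2
```

Run:
```python
from h import *
s=state();print(s['tool_pos'],s['gripper_width'],s['contact_force'])
h=np.array([.673,-.143]); u=np.array([np.cos(.25),np.sin(.25)])
go(list(h-(.192)*u)+[.21],.25)
```

```text
[0.47953594 0.14383545 0.02179195] 0.10334931058685297 [-0.4109481  -0.58248546  5.79935008]
cm [  8.93  32.22 -18.83] rot [-0.    -0.    -0.498] dist 0.384
```

send_rows --steps '[{"translation":[0,0,-4],"delta_rot":[0,0,0],"jaw":0},{"translation":[0,0,-8.5],"delta_rot":[0,0,0],"jaw":0},{"translation":[0.5,2,-13],"delta_rot":[0,0,0],"jaw":0},{"translation":[1.5,5.5,-16],"delta_rot":[0,0,-0.06],"jaw":0},{"translation":[2.6,9.5,-18],"delta_rot":[0,0,-0.14],"jaw":0},{"translation":[3.8,13.7,-18.8],"delta_rot":[0,0,-0.22],"jaw":0},{"translation":[5,18,-18.8],"delta_rot":[0,0,-0.3],"jaw":0},{"translation":[6,22,-18.8],"delta_rot":[0,0,-0.38],"jaw":0}]'

```text
time: 22.15
tool_pos: [0.483, -0.086, 0.2091]
tool_rot: [-0.0, 0.998, 0.067, -0.0]
contact_force: [1.0, 0.1, -0.0]
gripper_width: 0.103
grasp_force: 58.7
```

Run:
```python
from h import *
h=np.array([.673,-.143]); u=np.array([np.cos(.25),np.sin(.25)])
print(state()['tool_pos']);go(list(h-(.192)*u)+[.18],.25)
```

```text
[ 0.48298354 -0.08599101  0.20907785]
cm [-1.01 10.41  2.91] rot [-0.     0.    -0.115] dist 0.109
```

send_rows --steps '[{"translation":[-0.4,3.5,0],"delta_rot":[0,0,-0.06],"jaw":0},{"translation":[-0.8,7,0],"delta_rot":[0,0,-0.115],"jaw":0},{"translation":[-1,9.4,1],"delta_rot":[0,0,-0.115],"jaw":0},{"translation":[-1,9.9,3],"delta_rot":[0,0,-0.115],"jaw":0},{"translation":[-1,9.9,4.5],"delta_rot":[0,0,-0.115],"jaw":0},{"translation":[-1,9.9,5.3],"delta_rot":[0,0,-0.115],"jaw":0},{"translation":[-1,9.9,5.3],"delta_rot":[0,0,-0.115],"jaw":0},{"translation":[-1,9.9,5.3],"delta_rot":[0,0,-0.115],"jaw":0}]'

```text
time: 22.95
tool_pos: [0.4866, -0.1831, 0.1563]
tool_rot: [-0.0, 0.992, 0.124, -0.0]
contact_force: [-0.3, -0.4, -0.3]
gripper_width: 0.109
grasp_force: 58.7
```

Run:
```python
from filt import *
f=snap('wrist','w8'); held(f,*AMBER)
ins(.1548)
```

```text
disc tool frame mean [ 0.0925 -0.0022  0.0156] slopes dz/dx dz/dy [0.001  0.0022] z at disc 0.0156 (expect .016) x,y extents [ 0.0685 -0.0275  0.0129] [0.1131 0.023  0.0182]
before home mm 98.28 tool-y offset mm -7.0 z 0.157 F along in/right/up 0.33 -0.21 -1.16 grip 0.10863987054716796 t 23.0
cm [9.83 0.68 0.22] rot [ 0.001 -0.    -0.002] dist 0.099
```

send_rows --steps '[{"translation":[0,0.45,0.1],"delta_rot":[0,0,0],"jaw":0},{"translation":[0,0.86,0.2],"delta_rot":[0,0,0],"jaw":0},{"translation":[0.8,0.86,0.2],"delta_rot":[0,0,0],"jaw":0},{"translation":[1.6,0.86,0.2],"delta_rot":[0,0,0],"jaw":0},{"translation":[2.4,0.86,0.2],"delta_rot":[0,0,0],"jaw":0},{"translation":[2.9,0.86,0.2],"delta_rot":[0,0,0],"jaw":0},{"translation":[2.9,0.86,0.2],"delta_rot":[0,0,0],"jaw":0},{"translation":[2.9,0.86,0.2],"delta_rot":[0,0,0],"jaw":0}]'

```text
time: 23.8
tool_pos: [0.5167, -0.1847, 0.154]
tool_rot: [-0.0, 0.992, 0.123, -0.001]
contact_force: [-0.0, -0.2, -0.1]
gripper_width: 0.105
grasp_force: 58.7
```

Run:
```python
from h import *
ins(.1548)
```

```text
before home mm 69.81 tool-y offset mm 1.77 z 0.154 F along in/right/up -0.07 0.23 -0.13 grip 0.10460963806149762 t 23.8
cm [ 6.98 -0.2  -0.09] rot [-0.001  0.001 -0.003] dist 0.07
```

send_rows --steps '[{"translation":[0,0,-0.07],"delta_rot":[-0.001,0.001,-0.003],"jaw":0},{"translation":[0.6,0,-0.07],"delta_rot":[-0.001,0.001,-0.003],"jaw":0},{"translation":[1.2,0,-0.07],"delta_rot":[-0.001,0.001,-0.003],"jaw":0},{"translation":[1.8,0,-0.07],"delta_rot":[-0.001,0.001,-0.003],"jaw":0},{"translation":[2.4,0,-0.07],"delta_rot":[-0.001,0.001,-0.003],"jaw":0},{"translation":[3,0,-0.07],"delta_rot":[-0.001,0.001,-0.003],"jaw":0},{"translation":[3.4,0,-0.07],"delta_rot":[-0.001,0.001,-0.003],"jaw":0},{"translation":[3.4,0,-0.07],"delta_rot":[-0.001,0.001,-0.003],"jaw":0}]'

```text
time: 24.6
tool_pos: [0.5501, -0.1764, 0.1548]
tool_rot: [0.0, 0.992, 0.125, 0.0]
contact_force: [-1.2, 0.9, -0.2]
gripper_width: 0.105
grasp_force: 58.7
```

Run:
```python
from h import *
ins(.1548); print(state()['ft_torque'])
```

```text
before home mm 35.37 tool-y offset mm 1.99 z 0.1548 F along in/right/up -0.91 -1.12 -0.2 grip 0.10549902230348844 t 24.6
cm [ 3.54 -0.2   0.  ] rot [ 0.001 -0.     0.   ] dist 0.035
[-0.01743211  0.06834547  0.03198084]
```

send_rows --steps '[{"translation":[0.3,-0.03,0],"delta_rot":[0,0,0],"jaw":0},{"translation":[0.6,-0.03,0],"delta_rot":[0,0,0],"jaw":0},{"translation":[0.9,-0.03,0],"delta_rot":[0,0,0],"jaw":0},{"translation":[1.2,-0.03,0],"delta_rot":[0,0,0],"jaw":0},{"translation":[1.5,-0.03,0],"delta_rot":[0,0,0],"jaw":0},{"translation":[1.8,-0.03,0],"delta_rot":[0,0,0],"jaw":0},{"translation":[2.1,-0.03,0],"delta_rot":[0,0,0],"jaw":0},{"translation":[2.4,-0.03,0],"delta_rot":[0,0,0],"jaw":0}]'

```text
time: 25.4
tool_pos: [0.5722, -0.1705, 0.1543]
tool_rot: [0.0, 0.992, 0.124, -0.001]
contact_force: [-1.4, -1.3, -1.1]
gripper_width: 0.105
grasp_force: 58.6
```

Run:
```python
from h import *
ins(.1548); print(state()['ft_torque'])
```

```text
before home mm 12.42 tool-y offset mm 1.67 z 0.1543 F along in/right/up -1.73 0.95 -1.12 grip 0.10469147867896832 t 25.4
cm [ 1.24 -0.17 -0.05] rot [ 0.     0.001 -0.001] dist 0.013
[-0.21425544  0.56719562 -0.01399281]
```

send_rows --steps '[{"translation":[0.25,0,-0.02],"delta_rot":[0,0.001,0],"jaw":0},{"translation":[0.5,0,-0.02],"delta_rot":[0,0.001,0],"jaw":0},{"translation":[0.75,0,-0.02],"delta_rot":[0,0.001,0],"jaw":0},{"translation":[0.95,0,-0.02],"delta_rot":[0,0.001,0],"jaw":0},{"translation":[1.1,0,-0.02],"delta_rot":[0,0.001,0],"jaw":0},{"translation":[1.2,0,-0.02],"delta_rot":[0,0.001,0],"jaw":0},{"translation":[1.3,0,-0.02],"delta_rot":[0,0.001,0],"jaw":0},{"translation":[1.3,0,-0.02],"delta_rot":[0,0.001,0],"jaw":0}]'

```text
time: 26.2
tool_pos: [0.5831, -0.1682, 0.1554]
tool_rot: [0.001, 0.992, 0.125, -0.003]
contact_force: [-13.6, -3.5, 5.9]
gripper_width: 0.112
grasp_force: 59.7
```

Run:
```python
from h import *
ins(.1548); print(state()['ft_torque'])
```

```text
before home mm 1.34 tool-y offset mm 2.14 z 0.1554 F along in/right/up -13.99 0.01 5.94 grip 0.11189467198181934 t 26.2
cm [ 0.13 -0.21  0.06] rot [ 0.001  0.006 -0.   ] dist 0.003
[-0.40185829  1.62674899  0.13975725]
```

send_rows --steps '[{"translation":[0.1,0,0],"delta_rot":[0,0,0],"jaw":0},{"translation":[0.1,0,0],"delta_rot":[0,0,0],"jaw":0},{"translation":[0,0,0],"delta_rot":[0,0,0],"jaw":0},{"translation":[-0.1,0,0],"delta_rot":[0,0,0],"jaw":0},{"translation":[-0.2,0,0],"delta_rot":[0,0,0],"jaw":0},{"translation":[-0.2,0,0],"delta_rot":[0,0,0],"jaw":0},{"translation":[-0.2,0,0],"delta_rot":[0,0,0],"jaw":0},{"translation":[-0.2,0,0],"delta_rot":[0,0,0],"jaw":0}]'

```text
time: 27.0
tool_pos: [0.5828, -0.1681, 0.1553]
tool_rot: [0.001, 0.992, 0.125, -0.0]
contact_force: [-5.2, -1.8, 3.1]
gripper_width: 0.107
grasp_force: 59.1
```

Run:
```python
from chk import *
ins(.1548); print(state()['ft_torque'])
held(snap('wrist','w9'),*AMBER)
```

```text
before home mm 1.58 tool-y offset mm 1.99 z 0.1553 F along in/right/up -5.49 0.5 3.1 grip 0.10710166613733746 t 27.0
cm [ 0.16 -0.2   0.05] rot [ 0.001  0.001 -0.   ] dist 0.003
[-0.28716195  0.72504581 -0.00597872]
disc tool frame mean [ 0.0927 -0.0017  0.0147] slopes dz/dx dz/dy [-0.0015  0.0024] z at disc 0.0147 (expect .016) x,y extents [ 0.0688 -0.0229  0.0107] [0.1132 0.0197 0.0171]
```

send_rows --steps '[{"translation":[0,0,0.05],"delta_rot":[0,0,0],"jaw":0},{"translation":[-0.05,0,0.1],"delta_rot":[0,0,0],"jaw":0},{"translation":[-0.05,0,0.15],"delta_rot":[0,0,0],"jaw":0},{"translation":[-0.05,0,0.2],"delta_rot":[0,0,0],"jaw":0},{"translation":[-0.05,0,0.2],"delta_rot":[0,0,0],"jaw":0},{"translation":[-0.05,0,0.2],"delta_rot":[0,0,0],"jaw":0},{"translation":[-0.05,0,0.2],"delta_rot":[0,0,0],"jaw":0},{"translation":[-0.05,0,0.2],"delta_rot":[0,0,0],"jaw":0}]'

```text
time: 27.85
tool_pos: [0.5828, -0.1681, 0.1535]
tool_rot: [0.001, 0.992, 0.124, 0.0]
contact_force: [-5.3, -1.6, 3.1]
gripper_width: 0.107
grasp_force: 59.3
```

Run:
```python
from chk import *
ins(.1534); print(state()['ft_torque'])
f=snap('wrist','w10'); held(f,*AMBER); chk(f,*AMBER,.132)
```

```text
before home mm 1.61 tool-y offset mm 2.03 z 0.1535 F along in/right/up -5.55 0.23 3.14 grip 0.10662747231887149 t 27.85
cm [ 0.16 -0.2   0.01] rot [ 0.001 -0.001 -0.   ] dist 0.003
[-0.28984642  0.58982757 -0.04857366]
disc tool frame mean [ 0.0927 -0.0017  0.0145] slopes dz/dx dz/dy [-0.0029  0.0009] z at disc 0.0145 (expect .016) x,y extents [ 0.0688 -0.0232  0.0085] [0.1133 0.0198 0.0168]
disc z 0.13904099188128136 slope 0.0033967376791105993 -0.0006311244942551414 edges [-0.03206868  0.01888865]
 fin z 0.17019175205496995 slope -0.009280868365005867 x [-0.1068419  -0.07661828] y -9.968653240344245e-05
```

Amber is level, home in depth, and within 1 mm of the ledge. Release.

send_rows --steps '[{"translation":[0,0,0.04],"delta_rot":[0,0,0],"jaw":0},{"translation":[0,0,0.04],"delta_rot":[0,0,0],"jaw":1.5},{"translation":[0,0,0.04],"delta_rot":[0,0,0],"jaw":3},{"translation":[0,0,0.04],"delta_rot":[0,0,0],"jaw":4},{"translation":[0,0,0.04],"delta_rot":[0,0,0],"jaw":4},{"translation":[0,0,-2],"delta_rot":[0,0,0],"jaw":4},{"translation":[0,0,-6],"delta_rot":[0,0,0],"jaw":4},{"translation":[0,0,-10],"delta_rot":[0,0,0],"jaw":4}]'

```text
time: 28.7
tool_pos: [0.5822, -0.1673, 0.2529]
tool_rot: [-0.0, 0.992, 0.125, -0.0]
contact_force: [1.0, -0.4, 0.3]
gripper_width: 0.47
grasp_force: 0.0
```

send_rows --steps '[{"translation":[1,0,-4],"delta_rot":[0,0,0],"jaw":4},{"translation":[2,0,-8],"delta_rot":[0,0,0],"jaw":4},{"translation":[3,0,-9],"delta_rot":[0,0,0],"jaw":4},{"translation":[3,0,-9],"delta_rot":[0,0,0],"jaw":4},{"translation":[3,0,-9],"delta_rot":[0,0,0],"jaw":4},{"translation":[3,0,-9],"delta_rot":[0,0,0],"jaw":4},{"translation":[3,0,-9],"delta_rot":[0,0,0],"jaw":4},{"translation":[3,0,-9],"delta_rot":[0,0,0],"jaw":4}]'

```text
time: 29.5
tool_pos: [0.6111, -0.1603, 0.3417]
tool_rot: [-0.0, 0.992, 0.124, -0.0]
contact_force: [-0.1, 0.7, 0.3]
gripper_width: 0.468
grasp_force: 0.0
```

Run:
```python
from chk import *
f=snap('wrist','w11'); print(state()['tool_pos'],state()['contact_force'],state()['time']); chk(f,*AMBER,.132)
g=snap('scene','s2'); a=g['pixels'][190:290,150:290]; b=f['pixels'][60:230,220:350]
a=cv2.resize(cv2.convertScaleAbs(a,alpha=1.6),None,fx=3.2,fy=3.2,interpolation=2); b=cv2.resize(cv2.convertScaleAbs(b,alpha=1.6),None,fx=2.6,fy=2.6,interpolation=2)
o=np.zeros((450,800,3),np.uint8); o[:a.shape[0],:a.shape[1]]=a; o[:b.shape[0],455:455+b.shape[1]]=b; cv2.imwrite('pics/fin.png',o)
```

```text
[ 0.61129649 -0.16028396  0.342066  ] [-0.20739317 -0.02469605 -0.18688635] 29.55
disc z 0.1383961222087644 slope 0.010025190625857265 0.003067354693646875 edges [-0.03196691  0.03542587]
 fin z 0.16982510566712805 slope -0.009085598994041634 x [-0.106876   -0.07673616] y 2.0862712892590237e-05
```

View pics/fin.png

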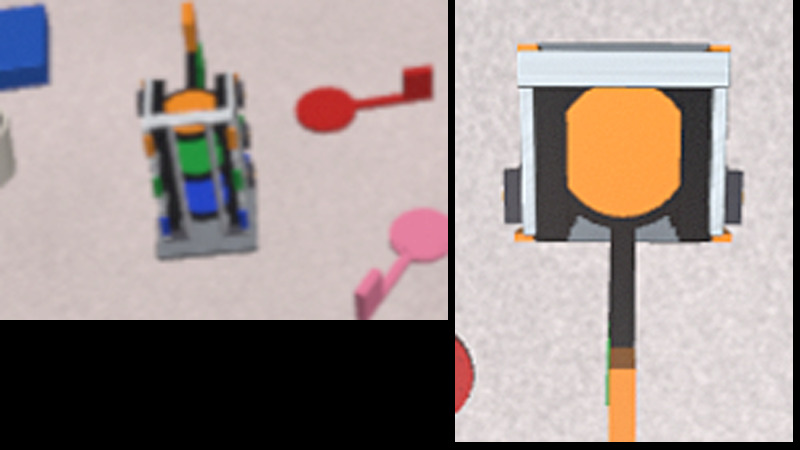

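All three filters are stacked level in their slots: amber at (190,112), green at (197,155) and blue at (205,195) in the left panel. Amber's depth and height match blue's home, and the arm is clear.

```bash
python3 -c "
from plant import *
print(job_done())"
```

```text
the job is handed in; nothing more can be done
None
```

I handed the job in with the green filter in the middle slot and the amber one in the top slot. Both measured level and at blue's home depth; I couldn't see the catches directly, and no verdict came back.

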